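# Stack the slide cases on the sloping stand for reading

## Task

Put the three slide cases on the sloping stand, ready for the microscopist to read: one neat stack in the middle of the shelf, labels up, each lying lengthwise and flat with its short end right up against the backstop, and the red urgent case on top so that it is read first. Lower the cases onto the stand rather than dropping them, and leave everything else on the bench where it is.

Things in the scene. Friction and masses are not known exactly. Their poses are not given: they have to be found in the camera images.
- white_case_a: off-white slide case, white paper label on top: flat hinged plastic box for microscope slides, 88 mm long (its x), 48 mm wide (its y), 12 mm thick (its z), about 60 g, plain slab outside; smooth, slippery plastic (friction about 0.25 on another case or on the shelf). Origin: centre of its underside, z up out of the label side. It lies alone on the bench, label up.
- white_case_b: second off-white slide case, same size and look: flat hinged plastic box for microscope slides, 88 mm long (its x), 48 mm wide (its y), 12 mm thick (its z), about 60 g, plain slab outside; smooth, slippery plastic (friction about 0.25 on another case or on the shelf). Origin: centre of its underside, z up out of the label side. It starts lying label up on top of the red case, askew.
- urgent_case: red slide case (urgent), white paper label on top: flat hinged plastic box for microscope slides, 88 mm long (its x), 48 mm wide (its y), 12 mm thick (its z), about 60 g, plain slab outside; smooth, slippery plastic (friction about 0.25 on another case or on the shelf). Origin: centre of its underside, z up out of the label side. It lies flat on the bench under the second white case.
- stand: small sloping stand of dark grey enamelled sheet steel, screwed to the bench, 135 mm long (its x), 96 mm wide (its y), 67 mm high, open at the sides. Origin: on the bench under its middle; +x points downhill to the backstop. The shelf is smooth: a case let go on it slides down to the backstop by itself and stays there.
- shelf: its shelf, 112 x 96 mm, sloping 0.35 rad down to a backstop plate that stands square to it at the low end, 46 mm tall, 3 mm thick. Origin: on the shelf's surface, mid-width, at the backstop's inner face, 22 mm above the bench; x uphill, y across, z square off the shelf. A case against the backstop, short end on it, has its centre at x = 44 mm; stacked cases lie at z = 0, 12, 24 mm.
- oil_bottle: bystander: amber dropper bottle with black top, 27 mm across, 78 mm tall, 40 g, standing off one short end of the lone white case. Origin: centre of its foot.
- stain_bottle: bystander: green dropper bottle with white collar, 27 mm across, 78 mm tall, 40 g, standing off one short end of the red case. Origin: centre of its foot.
- wash_bottle: bystander: tall white wash bottle with red cap and bent nozzle, 68 mm across, body 165 mm tall, 237 mm with its nozzle (which reaches 45 mm out), 220 g, standing between the cases and the uphill end of the stand. Origin: centre of its foot.
- dish_stack: bystander: three small culture dishes stacked, 60 mm across, 46 mm tall, 70 g, beside the stand (its +y side). Origin: centre of the foot.
- slide_pack: bystander: dark blue carton of blank slides, 78 x 52 x 24 mm, beside the stand (its -y side). Origin: centre of its underside.
- marker: bystander: marker pen lying flat, 130 mm long (its x), 13 mm thick, blue cap, between the two places where cases lie. Origin: under its middle, on the bench.
- coverslips_tall: bystander: small teal-lidded box of cover glasses, 32 (x) x 30 (y) x 22 mm tall, 30 g, close beside one long side of the lone white case, nearer one end. Origin: centre of its underside.
- coverslips_flat: bystander: flat yellow-lidded box of cover glasses, 32 (x) x 30 (y) x 10 mm tall, 30 g, close beside one long side of the red case, nearer one end. Origin: centre of its underside. Away from all these, fixed equipment lines the bench: low things (under 130 mm) at the back, 0.76 m ahead and beyond, and at the left, 0.56 m out and beyond; a 400 mm tall microscope at the right, 0.55 m out and beyond.
Things that resemble listed ones, but are neither listed nor needed, are in the scene too. Leave any black or purple look-alike of the white_case_a alone. Several things look just like the urgent_case: the one meant starts farthest from the robot's base.

How it is judged:
By the outcome, as a careful person would: the job done as asked, in the order asked, and still so for the second after the job is handed in, with the robot touching nothing.
It also fails if it takes over 72 s, if anything falls off the work surface, if the arm or the gripper's body presses on something with over 40 N, if the wrist force passes 120 N, or if a joint passes its speed limit or range.

## Robot

A 6-joint arm with a two-finger parallel gripper is mounted at the origin on the work surface. World frame = base frame: x ahead of the robot, y to its left, z up, the work surface at z = 0. Lengths are in m, angles in rad, forces in N, time in s.
With the tool pointing down it reaches from about 0.375 to 0.75 m from the base axis. Payload 9 kg.
Tool frame: the origin (TCP) lies at the very end of the fingers, on their centre line; the grasp point (between the pads) lies 19 mm behind it; z points along the fingers, y is the direction in which the jaws open and shut (so a half turn about z gives the same grasp; the last joint's range is limited). The gripper opens to 85 mm and grips with 20 to 120 N. Pads are 22 mm wide; open, the fingers measure 114 mm over their backs; the gripper's body (76 mm by 85 mm) begins 54 mm behind the grasp point. The pads swing forward as they close: fully open they stand 13 mm farther back than shut.
Start: joints at [0.946, 0.104, 0.097, 1.564, 0, 1.353], TCP at [0.237, 0.551, 0.231] pointing down, gripper open.
Joint ranges: [-2.99, 2.99], [-0.84, 1.86], [-1.1, 1.16], [-1.84, 2.11], [-1.51, 1.56], [-3.14, 3.14]. Speed limits (rad/s): [2.22, 2.22, 2.57, 3.14, 3.14, 3.14].

## Interface

Orientations are given as a unit quaternion [w, x, y, z].
In Python, from rig import ctrl gives the robot as it stands.
- The arm moves only by the tool play_rows, never from a script. Its argument "plan" is a list of rows, each a list of 5 numbers: the shift along the tool's x, y, z in m, then the turn about the tool's z in rad, then the finger opening in m, from 0 to 0.0854. A call has 1 to 5 rows; each row is the pose to reach, as a shift and turn from the pose commanded when the call began, along the tool's axes at that moment; what a row does not reach only later rows make up. A row lasts 1/12 s, in which the tool goes at most 41.7 mm and 7.16 degrees, less where a joint would pass 70% of its speed; a pose out of reach is approached as far as the arm can. A call with a gripper value outside its range is refused whole. The fingers move at their own pace and stop on an object; the grip force is fixed at half the most. Time passes only in rows, so rows that repeat a pose let the fingers close. It gives the time, the measured TCP pose, the force and the opening at its end, in the units of the state.
- ctrl.get_state(): the state, without advancing time (a new reading comes with each control period).
- ctrl.snapshot(name): name is "scene" or "top" or "wrist"; returns a dict with "color" (420x560x3 uint8, blue, green, red), "range_z" (420x560 float32, m along the optical axis (not along the pixel's ray), 0 where there is no reading), "camera_matrix" (3x3 intrinsics, pixels), "k1" (the pictures are not rectified: a ray, as slopes to the right and down, at radius r is drawn at 1 + k1 r^2 times it, then the intrinsics apply), "xyz" and "rotation" of the camera in the world. Camera axes: x right, y up, looking along -z (the intrinsics and any distortion apply to the point x, -y, -z); pixel columns grow to the right and rows downward; lengths in m; the calibration is good to about 2 mm. A picture is of the moment at which its call begins.
- ctrl.hand_in(): hands the job in, once; it reports no verdict.
Trained networks look in a picture, given as the dict that the camera call returned (one of the last four; its "shot" number tells which), for a name from the list of things; names that differ only in an ending like _2 or _b are one class to them, and where a whole thing is asked for, a point or a joint stands for the part that bears it (a point fixed in the world has none). Each returns a list of dicts, best first, with "conf" (0 to 1); they miss things now and then, are a little off and sometimes report something else, mostly with a low value. They report only what shows in the picture. A call takes as long as a camera call. They do not tell look-alikes from the thing itself.
- ctrl.regions_of(name, picture): "mask" (420x560 bool, what is visible of it) and "box" ([left, top, right, bottom] in pixels, round what is visible of it).
The state is a dict: "clock": time; "joint_positions": joint angles; "joint_vel": joint speeds; "effort": joint torques, N m; "eef_pos": TCP position; "ee_rot": TCP orientation; "force": force on the tool from outside, world axes, zero at the start; "wrist_torque": the same for the moment, N m; "finger_gap": finger opening in m.
Only numpy, scipy, OpenCV 4.12 (cv2) and the standard library are available. Lean on these libraries where they do the work, as an engineer would, in place of code of your own. Each camera call takes 0.05 s, during which the arm holds its last target.

## Working session

There is one attempt and no reset: what is moved stays moved. The work goes in short steps, Python scripts to look and compute and a tool call to move; the robot and the scene stay as the last step left them, time stands still between calls to the robot, and variables do not carry over. Pictures are saved under pics/ and viewed, and the job is handed in when it is done.

Besides the shell and the picture viewer there is one more tool, called after "Emit:" as a command line: name --pt "numbers of a row" for each row, then --argument value for the rest. play_rows: Moves the arm, as the interface text tells. Its arguments: {"type":"object","properties":{"plan":{"type":"array","items":{"type":"array","items":{"type":"number"}}}},"required":["plan"]}

```bash
ls -la; mkdir -p pics; cat > h.py <<'E'
import numpy as np, cv2
from rig import ctrl
def pt(s,u,v,z=None):
    K=s["camera_matrix"];k1=s["k1"]
    uv=np.array([[(u-K[0,2])/K[0,0],(v-K[1,2])/K[1,1]]])
    r=cv2.undistortPoints(np.array([[[u,v]]],float),np.array(K,float),np.array([k1,0,0,0],float))[0,0]
    d=np.array([r[0],-r[1],-1.0]); R=np.array(s["rotation"])
    if R.shape!=(3,3):
        from scipy.spatial.transform import Rotation as Ro
        R=Ro.from_quat(R,scalar_first=True).as_matrix()
    w=R@d; o=np.array(s["xyz"])
    if z is None: 
        return o+w*s["range_z"][int(round(v)),int(round(u))]
    return o+w*(z-o[2])/w[2]
def cloud(s):
    K=np.array(s["camera_matrix"],float);H,W=s["range_z"].shape
    u,v=np.meshgrid(np.arange(W),np.arange(H))
    r=cv2.undistortPoints(np.stack([u,v],-1).reshape(-1,1,2).astype(float),K,np.array([s["k1"],0,0,0],float)).reshape(H,W,2)
    d=np.stack([r[...,0],-r[...,1],-np.ones((H,W))],-1)
    R=np.array(s["rotation"])
    if R.shape!=(3,3):
        from scipy.spatial.transform import Rotation as Ro
        R=Ro.from_quat(R,scalar_first=True).as_matrix()
    return np.array(s["xyz"])+(d@R.T)*s["range_z"][...,None]
E
python3 - <<'E'
from h import *
for n in ["scene","top","wrist"]:
    s=ctrl.snapshot(n); cv2.imwrite(f"pics/{n}0.png",s["color"]); print(n,s["xyz"],s["rotation"],s["k1"],s["camera_matrix"])
    np.save(f"{n}0.npy",cloud(s))
print(ctrl.get_state())
E
```

```text
total 12
drwxr-xr-x  3 agent agent 4096 Dec  6 19:07 .
drwxr-xr-x 23 root  root  4096 Dec  6 19:07 ..
drwxr-xr-x  2 agent agent 4096 Dec  6 19:07 pics
scene [1.21212033 0.51175491 0.63285757] [0.3935912  0.2040129  0.41732082 0.79328937] 0.01791435457278679 [[398.0066163    0.         283.57408572]
 [  0.         398.0066163  211.22418156]
 [  0.           0.           1.        ]]
top [0.4492558  0.01323561 1.09232658] [ 0.70797608  0.01387391 -0.03454812 -0.70525443] -0.038106032416151764 [[410.50734816   0.         277.47119656]
 [  0.         410.50734816 203.9995502 ]
 [  0.           0.           1.        ]]
wrist [0.16214971 0.58350725 0.37255601] [ 0.82382297 -0.13651639 -0.08981437  0.54278206] 0.0238668421829351 [[323.34246223   0.         280.94397116]
 [  0.         323.34246223 206.22855827]
 [  0.           0.           1.        ]]
{'clock': 0.15, 'joint_positions': array([9.46296572e-01, 1.04532983e-01, 9.66595002e-02, 1.56390807e+00,
       2.01674743e-05, 1.35311828e+00]), 'joint_vel': array([-0.00081669, -0.00258289,  0.00271718, -0.00015961,  0.00318873,
        0.00098891]), 'effort': array([ 3.91487789e-03, -5.57355595e+01,  5.04009426e+01,  1.24204901e-02,
       -2.76726541e-04,  1.06450682e-05]), 'eef_pos': array([0.23723934, 0.55083386, 0.23072441]), 'ee_rot': array([-2.10560693e-04,  2.02011011e-01,  9.79383127e-01, -4.45458850e-04]), 'force': array([ 0.11888088, -0.42825466,  0.80321083]), 'wrist_torque': array([ 0.05984123,  0.01108565, -0.0042206 ]), 'finger_gap': 0.08528876384516727}
```

View pics/scene0.png

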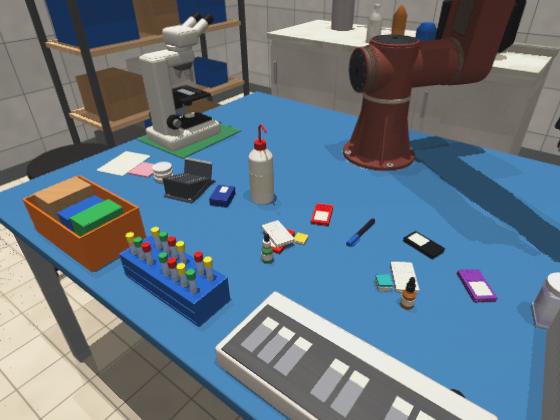

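View pics/top0.png

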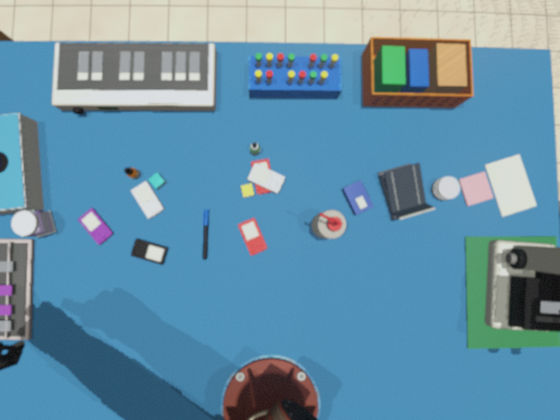

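View pics/wrist0.png

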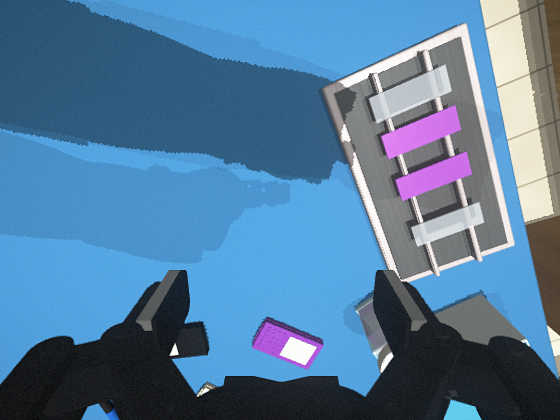

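The top view shows:
- Lone white case at (147,199), with the teal box at (157,181) and the oil bottle at (131,173).
- White b at (266,178) lying on the far red case, with the yellow box at (247,190) and the green bottle at (255,148).
- A red decoy at (252,236).
- Wash bottle at (332,224) and the stand at (405,190).

Next I'll measure the poses.

```bash
python3 - <<'E'
from h import *
s=ctrl.snapshot("top"); C=cloud(s); np.save("topC.npy",C); np.save("topI.npy",s["color"])
for n in ["white_case_a","urgent_case","stand","shelf","oil_bottle","stain_bottle","wash_bottle","dish_stack","slide_pack","marker","coverslips_tall","coverslips_flat"]:
    for r in ctrl.regions_of(n,s)[:4]:
        m=r["mask"]; P=C[m]; P=P[(P[:,2]<.3)&(s["range_z"][m]>0)]
        if len(P)<5: continue
        zt=np.percentile(P[:,2],80)
        Q=P[np.abs(P[:,2]-zt)<.008]
        rect=cv2.minAreaRect((Q[:,:2]*1000).astype(np.float32))
        print(n,round(r["conf"],2),r["box"],"z80 %.3f"%zt,"rect",np.round(rect[0],1),np.round(rect[1],1),round(rect[2],1))
cv2.imwrite("pics/topz.png",cv2.resize(s["color"][130:250,100:480],None,fx=2.1,fy=2.1,interpolation=cv2.INTER_CUBIC))
E
```

```text
white_case_a 0.82 [130.2, 238.0, 167.8, 267.5] z80 0.012 rect [399.7 317.7] [86.3 48.3] 74.3
white_case_a 0.67 [77.8, 210.0, 112.2, 243.3] z80 0.012 rect [463.5 460.6] [88.3 49.3] 40.6
white_case_a 0.62 [132.1, 183.4, 162.7, 217.4] z80 0.012 rect [534.3 325.4] [86.6 45.9] 33.5
urgent_case 0.81 [239.7, 213.4, 265.8, 254.4] z80 0.013 rect [440.1  47.9] [88.6 48. ] 23.6
urgent_case 0.5 [254.9, 160.9, 270.0, 195.4] z80 0.013 rect [597.1  21.6] [88.1 42. ] 6.9
stand 0.86 [377.4, 161.5, 432.6, 219.8] z80 0.053 rect [ 559.3 -353.2] [119.5  95.7] 16.8
shelf 0.67 [384.0, 161.9, 434.8, 218.6] z80 0.054 rect [ 558.8 -353. ] [118.6  95.1] 16.8
shelf 0.29 [251.8, 159.2, 270.4, 194.2] z80 0.013 rect [596.2  22.1] [89.7 47.2] 10.6
oil_bottle 0.46 [124.1, 165.9, 136.8, 177.5] z80 0.060 rect [600.5 358.8] [13.4 18.2] 55.9
stain_bottle 0.4 [248.0, 145.0, 256.9, 156.2] z80 0.064 rect [667.4  41.1] [14.4 16.3] 44.6
wash_bottle 0.61 [309.8, 209.1, 348.1, 238.0] z80 0.181 rect [ 470.3 -140.6] [30.8 30.9] 42.5
dish_stack 0.82 [434.6, 176.8, 462.8, 198.8] z80 0.046 rect [ 566.8 -465.9] [55.9 60. ] 2.2
slide_pack 0.7 [339.9, 181.5, 375.3, 215.1] z80 0.025 rect [ 541.6 -230.5] [76.9 54.4] 26.9
marker 0.57 [201.9, 206.1, 211.9, 255.4] z80 0.013 rect [445.6 171.5] [ 13.4 128.4] 88.8
marker 0.17 [432.6, 175.3, 462.1, 200.8] z80 0.046 rect [ 565.7 -465.7] [60.3 57.4] 89.5
coverslips_tall 0.75 [133.6, 183.6, 163.4, 215.8] z80 0.013 rect [534.5 325.9] [86.1 45.3] 31.7
coverslips_tall 0.56 [149.3, 170.3, 163.0, 189.4] z80 0.022 rect [583.6 300.2] [32.4 29.1] 42.2
coverslips_tall 0.16 [251.7, 161.1, 268.1, 195.2] z80 0.013 rect [596.3  22.4] [89.3 47. ] 11.1
```

View pics/topz.png

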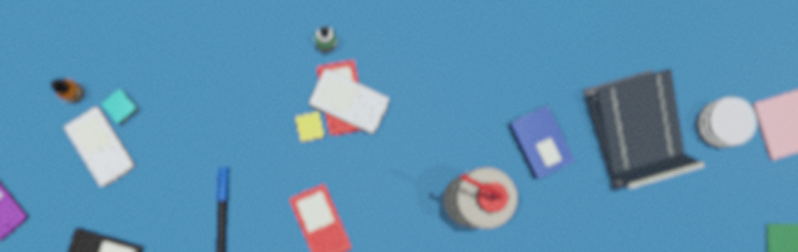

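```bash
python3 - <<'E'
from h import *
C=np.load("topC.npy");I=np.load("topI.npy")
# stand
sub=C[150:230,370:445].reshape(-1,3)
a=np.deg2rad(16.8);u=np.array([np.cos(a),np.sin(a)]);v=np.array([-u[1],u[0]])
c=np.array([.5593,-.3532]); r=sub[:,:2]-c
U=r@u;V=r@v
for k in np.arange(-.075,.08,.005):
    m=(abs(U-k)<.0025)&(sub[:,2]>.012)&(abs(V)<.06)
    if m.sum()>3: print("%.3f n%d z %.4f..%.4f med %.4f  V %.4f %.4f"%(k,m.sum(),sub[m,2].min(),sub[m,2].max(),np.median(sub[m,2]),V[m].min(),V[m].max()))
for ang in np.arange(14,20,.5):
    a=np.deg2rad(ang);v=np.array([-np.sin(a),np.cos(a)]);m=(sub[:,2]>.022)&(abs(U)<.05)&(abs(V)<.056)
    w=(sub[m,:2]-c)@v; print(ang,np.round(np.percentile(w,[0,1,99,100])*1000,1),end=' ')
print()
m=(U>-.03)&(U<.04)&(abs(V)<.035);A=np.c_[sub[m,:2],np.ones(m.sum())];p,res,_,_=np.linalg.lstsq(A,sub[m,2],rcond=None)
print("plane",p,np.arctan(np.hypot(*p[:2])),np.rad2deg(np.arctan2(p[1],p[0])),np.std(A@p-sub[m,2]))
# case b
S=C[150:205,240:295].reshape(-1,3); cb=S[(S[:,2]>.019)&(S[:,2]<.03)]
print("b",cv2.minAreaRect((cb[:,:2]*1000).astype(np.float32)),cb[:,:2].mean(0),np.median(cb[:,2]))
print("yellow")
S=C[182:200,236:254].reshape(-1,3); cb=S[(S[:,2]>.006)&(S[:,2]<.015)]
print(cv2.minAreaRect((cb[:,:2]*1000).astype(np.float32)))
E
```

```text
-0.065 n28 z 0.0619..0.0715 med 0.0663  V -0.0461 0.0465
-0.060 n75 z 0.0554..0.0711 med 0.0660  V -0.0459 0.0476
-0.055 n82 z 0.0419..0.0640 med 0.0511  V -0.0478 0.0473
-0.050 n78 z 0.0257..0.0478 med 0.0373  V -0.0459 0.0469
-0.045 n71 z 0.0183..0.0316 med 0.0233  V -0.0455 0.0478
-0.040 n67 z 0.0175..0.0285 med 0.0231  V -0.0467 0.0478
-0.035 n64 z 0.0221..0.0292 med 0.0254  V -0.0451 0.0479
-0.030 n67 z 0.0217..0.0322 med 0.0272  V -0.0458 0.0474
-0.025 n68 z 0.0151..0.0342 med 0.0282  V -0.0468 0.0465
-0.020 n68 z 0.0248..0.0354 med 0.0310  V -0.0446 0.0477
-0.015 n69 z 0.0143..0.0394 med 0.0333  V -0.0453 0.0465
-0.010 n71 z 0.0129..0.0389 med 0.0349  V -0.0473 0.0474
-0.005 n69 z 0.0137..0.0419 med 0.0366  V -0.0464 0.0481
0.000 n67 z 0.0130..0.0434 med 0.0382  V -0.0454 0.0484
0.005 n70 z 0.0163..0.0448 med 0.0405  V -0.0464 0.0485
0.010 n71 z 0.0144..0.0472 med 0.0417  V -0.0471 0.0481
0.015 n68 z 0.0120..0.0480 med 0.0441  V -0.0464 0.0471
0.020 n70 z 0.0132..0.0487 med 0.0452  V -0.0466 0.0475
0.025 n70 z 0.0430..0.0512 med 0.0477  V -0.0479 0.0479
0.030 n69 z 0.0449..0.0
[... 401 characters left out ...]
4.5 [-48.3 -45.9  47.7  49. ] 15.0 [-48.  -46.   47.5  48.7] 15.5 [-47.6 -46.1  47.4  48.7] 16.0 [-47.5 -46.3  47.3  48.6] 16.5 [-47.8 -46.4  47.3  48.6] 17.0 [-48.  -46.4  47.1  48.5] 17.5 [-48.2 -46.4  47.2  48.4] 18.0 [-48.4 -46.7  47.   48.7] 18.5 [-48.6 -46.8  47.3  49.1] 19.0 [-49.  -46.7  47.5  49.5] 19.5 [-49.4 -46.9  47.6  49.8] 
plane [ 0.34496689  0.07562239 -0.12797104] 0.3394858211849819 12.364586091103284 0.0040771812545301244
b ((610.2000122070312, 16.247177124023438), (113.17813873291016, 80.4939956665039), 65.03713989257812) [0.59163726 0.01325713] 0.023358290862964703
yellow
((560.6976318359375, 60.84857177734375), (34.28617858886719, 32.70854568481445), 14.369132995605469)
```

```bash
cat >> h.py <<'E'
from scipy.spatial.transform import Rotation as Ro
def tool(st=None):
    st=st or ctrl.get_state(); R=Ro.from_quat(st["ee_rot"],scalar_first=True).as_matrix(); return np.array(st["eef_pos"]),R
def go(xyz,jaw,st=None):
    "jaw: world angle (deg) of jaw axis; prints tool shift & turn"
    p,R=tool(st); d=R.T@(np.array(xyz)-p); y=R[:,1]; cur=np.degrees(np.arctan2(y[1],y[0]))
    t=-(jaw-cur); t=(t+90)%180-90
    print("shift",np.round(d,4),"turn rad %.4f"%np.radians(t),"cur jaw %.1f"%cur,"pos",np.round(p,4))
def planar(s,u,v,z): return np.array([pt(s,a,b,z)[:2] for a,b in zip(u,v)])
def rectof(s,mask,z):
    cs,_=cv2.findContours(mask.astype(np.uint8),cv2.RETR_EXTERNAL,cv2.CHAIN_APPROX_NONE)
    c=max(cs,key=cv2.contourArea).reshape(-1,2)
    # pixel centres -> expand handled by caller
    P=planar(s,c[:,0],c[:,1],z); r=cv2.minAreaRect((P*1000).astype(np.float32))
    w,h=r[1];ang=r[2]
    if h>w: ang+=90;w,h=h,w
    ang=(ang+90)%180-90
    return np.array(r[0]),(w,h),ang
E
python3 - <<'E'
from h import *
s=ctrl.snapshot("top");I=s["color"].astype(int)
print(tool()); 
from scipy.ndimage import label
b,g,r=I[...,0],I[...,1],I[...,2]
white=(r>150)&(g>150)&(b>140)
for (x0,x1,y0,y1,z,n) in [(128,166,178,220,.012,'a'),(246,290,158,196,.024,'b')]:
    m=np.zeros_like(white);m[y0:y1,x0:x1]=white[y0:y1,x0:x1]
    l,k=label(m);sz=np.bincount(l.ravel());sz[0]=0;m=l==sz.argmax()
    print(n,m.sum(),rectof(s,m,z))
w=ctrl.snapshot("wrist");R=Ro.from_quat(w["rotation"],scalar_first=True).as_matrix();p,Rt=tool()
print("cam in tool",Rt.T@(np.array(w["xyz"])-p),"view",Rt.T@(R@[0,0,-1]), "right",Rt.T@R[:,0])
E
```

```text
(array([0.23743428, 0.55107595, 0.23134136]), array([[-9.18388822e-01,  3.95679112e-01,  1.09430111e-04],
       [ 3.95679123e-01,  9.18388817e-01,  1.12105593e-04],
       [-5.61415483e-05,  1.46255734e-04, -9.99999988e-01]]))
a 665 (array([534.0088501 , 325.51077271]), (91.5617446899414, 50.54743194580078), 32.92508316040039)
b 701 (array([597.16009521,  10.49740601]), (91.4876937866211, 62.54481506347656), 63.6356086730957)
cam in tool [ 0.08191284  0.0001779  -0.14193643] view [-0.32269959  0.00127647  0.94650058] right [ 1.12300111e-03  9.99998903e-01 -9.65744343e-04]
```

```bash
python3 - <<'E'
from h import *
go([.534,.3255,.20],123)
E
```

```text
shift [-0.3616 -0.0898  0.0313] turn rad -0.9828 cur jaw 66.7 pos [0.2374 0.5511 0.2313]
```

Emit:
play_rows --pt "-0.36 -0.09 0.03 -0.98 0.0854" --pt "-0.36 -0.09 0.03 -0.98 0.0854" --pt "-0.36 -0.09 0.03 -0.98 0.0854" --pt "-0.36 -0.09 0.03 -0.98 0.0854" --pt "-0.36 -0.09 0.03 -0.98 0.0854"

```text
clock: 1.32
eef_pos: [0.3928, 0.4326, 0.2157]
ee_rot: [0.0, -0.091, 0.996, 0.0]
force: [1.6, 1.1, 0.3]
finger_gap: 0.0855
```

```bash
python3 - <<'E'
from h import *
go([.534,.3255,.20],123)
E
```

```text
shift [-0.1195 -0.131   0.0157] turn rad -0.3937 cur jaw 100.4 pos [0.3928 0.4326 0.2157]
```

Emit:
play_rows --pt "-0.1195 -0.131 0.0157 -0.394 0.06" --pt "-0.1195 -0.131 0.0157 -0.394 0.06" --pt "-0.1195 -0.131 0.0157 -0.394 0.06" --pt "-0.1195 -0.131 0.0157 -0.394 0.06" --pt "-0.1195 -0.131 0.0157 -0.394 0.06"

```text
clock: 1.73
eef_pos: [0.5355, 0.3222, 0.1991]
ee_rot: [0.0, -0.281, 0.96, -0.001]
force: [1.0, 0.2, 1.0]
finger_gap: 0.0601
```

```bash
python3 - <<'E'
from h import *
go([.534,.3255,.20],123)
s=ctrl.snapshot("wrist");cv2.imwrite("pics/w1.png",s["color"]);np.save("w1.npy",cloud(s))
E
```

```text
shift [-0.0005  0.0036 -0.0009] turn rad -0.0070 cur jaw 122.6 pos [0.5355 0.3222 0.1991]
```

View pics/w1.png

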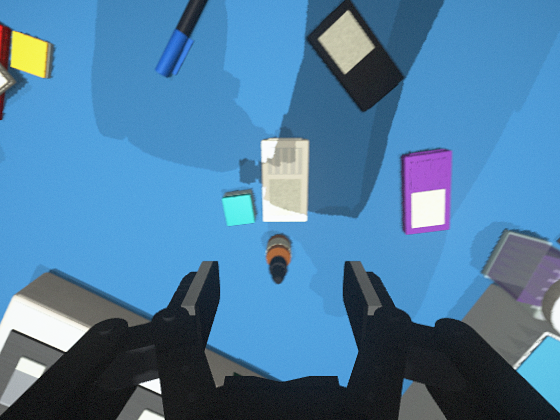

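Wrist view: white case a spans cols 262–308 and rows 138–222. The teal box is to its left at (238,208), and the oil bottle is below it at (278,260). I'll measure these in tool coordinates.

```bash
cat >> h.py <<'E'
def edgefit(s,corn,z):
    return planar(s,[c[0] for c in corn],[c[1] for c in corn],z)
def comp(mask,seed):
    from scipy.ndimage import label
    l,k=label(mask); return l==l[seed[1],seed[0]]
E
python3 - <<'E'
from h import *
s=ctrl.snapshot("wrist");I=s["color"].astype(int);p,R=tool()
hsv=cv2.cvtColor(s["color"],cv2.COLOR_BGR2HSV).astype(int)
sat=hsv[...,1];val=hsv[...,2]
m=comp((sat<90)&(val>80)&(I[...,2]>I[...,0]-10),(290,190)); print(m.sum())
c,wh,a=rectof(s,m,.012);print("case a",c,wh,a,"in tool",R.T@(np.r_[c/1000,.012]-p))
hue=hsv[...,0]
m2=comp((hue>80)&(hue<97)&(sat>90)&(val>90),(238,208));print(m2.sum())
c2,wh2,a2=rectof(s,m2,.022);print("teal",c2,wh2,a2)
u=np.array([np.cos(np.radians(a)),np.sin(np.radians(a))]);v=np.array([-u[1],u[0]])
ys,xs=np.where(m2);P=planar(s,xs[::5],ys[::5],.022)-c/1000
print("teal rel along",(P@u).min(),(P@u).max(),"across",(P@v).min(),(P@v).max())
for n in ["oil_bottle","white_case_a","coverslips_tall"]:
  for r in ctrl.regions_of(n,s)[:3]: print(n,r["conf"],r["box"])
# depth of fingertips in tool coords
C=cloud(s);T=(C-p)@R
for sl in [(slice(255,330),slice(180,220)),(slice(255,330),slice(342,385))]:
    q=T[sl].reshape(-1,3);q=q[(q[:,2]<.05)&(q[:,2]>-.06)]
    print("finger z max",np.percentile(q[:,2],[50,90,95,99]),"y",np.percentile(q[:,1],[1,50,99]),"x",np.percentile(q[:,0],[1,99]))
vis=s["color"].copy();vis[m]=(0,0,255);vis[m2]=(255,0,255);cv2.imwrite("pics/m1.png",vis)
E
```

```text
3782
case a [534.52636719 326.57504272] (89.2759017944336, 48.14384460449219) 32.92422866821289 in tool [-0.00215533  0.00242353  0.18707268]
863
teal [584.50457764 301.23236084] (32.900211334228516, 30.623275756835938) 40.57713317871094
teal rel along 0.010520594354783462 0.045786663373734555 across -0.0635952395388559 -0.03245078966477162
oil_bottle 0.77 [267.7, 237.5, 291.9, 283.9]
white_case_a 0.9 [264.2, 141.6, 311.9, 220.4]
white_case_a 0.72 [0.4, 61.7, 19.2, 96.1]
white_case_a 0.72 [311.5, 0.0, 407.4, 108.3]
finger z max [-0.02887777 -0.01214879 -0.00945903 -0.00579801] y [-0.04590749 -0.03466453 -0.03302991] x [-0.0116539   0.01102804]
finger z max [-0.02933742 -0.01238309 -0.00950182 -0.00568625] y [0.02635088 0.02818849 0.03944888] x [-0.01139829  0.01108102]
```

View pics/m1.png

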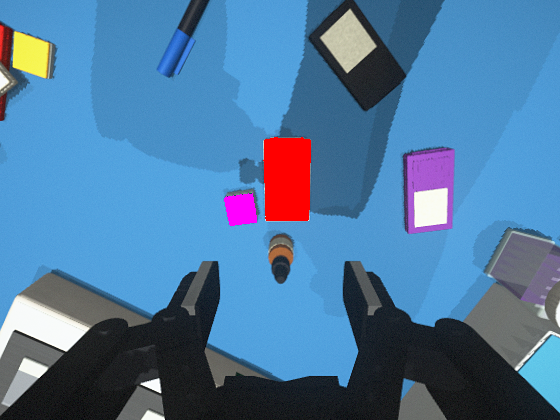

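```bash
python3 - <<'E'
from h import *
st=ctrl.get_state();s=ctrl.snapshot("wrist");p,R=tool(st)
print("cam in tool",R.T@(np.array(s["xyz"])-p))
C=cloud(s);T=(C-p)@R
for sl in [(slice(255,330),slice(180,220)),(slice(255,330),slice(342,385))]:
    q=T[sl].reshape(-1,3);q=q[(q[:,2]<.05)&(q[:,2]>-.06)]
    print("finger z max",np.percentile(q[:,2],[50,90,95,99]),"y",np.percentile(q[:,1],[1,50,99]),"x",np.percentile(q[:,0],[1,99]))
go([.5261,.3212,.05],122.9)
E
```

```text
cam in tool [ 0.08231516 -0.00094331 -0.14194933]
finger z max [-0.02924308 -0.01266674 -0.00973342 -0.00617208] y [-0.04337668 -0.03210085 -0.03053139] x [-0.0108153   0.01168195]
finger z max [-0.02965939 -0.01292001 -0.00991127 -0.00614703] y [0.02895256 0.03068225 0.04208517] x [-0.01086502  0.01176368]
shift [ 0.0075 -0.002   0.1503] turn rad -0.0032 cur jaw 122.7 pos [0.5313 0.3268 0.2003]
```

Emit:
play_rows --pt "0.0075 -0.002 0.04 -0.003 0.06" --pt "0.0075 -0.002 0.08 -0.003 0.06" --pt "0.0075 -0.002 0.12 -0.003 0.06" --pt "0.0075 -0.002 0.15 -0.003 0.06" --pt "0.0075 -0.002 0.15 -0.003 0.06"

```text
clock: 2.45
eef_pos: [0.5215, 0.3197, 0.0431]
ee_rot: [-0.005, -0.283, 0.959, -0.0]
force: [-2.2, -0.4, -0.6]
finger_gap: 0.0594
```

```bash
python3 - <<'E'
from h import *
s=ctrl.snapshot("wrist");cv2.imwrite("pics/w2.png",s["color"])
go([.5261,.3212,.003],122.9)
E
```

```text
shift [-0.003  -0.0007  0.0441] turn rad 0.0005 cur jaw 122.9 pos [0.5235 0.3203 0.0471]
```

View pics/w2.png

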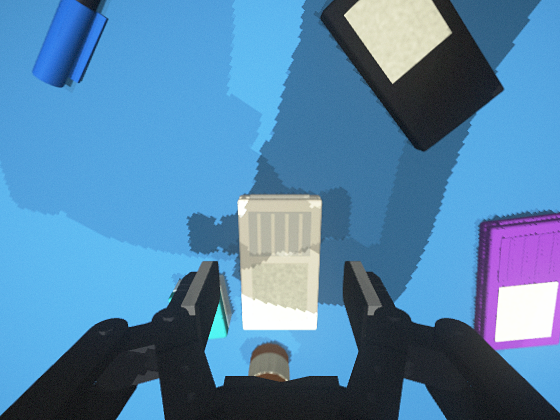

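```bash
python3 - <<'E'
from h import *
ctrl.snapshot("top")
st=ctrl.get_state();s=ctrl.snapshot("wrist");p,R=tool(st)
I=s["color"].astype(int);hsv=cv2.cvtColor(s["color"],cv2.COLOR_BGR2HSV).astype(int)
m=comp((hsv[...,1]<90)&(hsv[...,2]>80)&(I[...,2]>I[...,0]-10),(280,220))
c,wh,a=rectof(s,m,.012);print("case",c,wh,a,"tool",R.T@(np.r_[c/1000,.012]-p))
hue=hsv[...,0];m2=(hue>80)&(hue<97)&(hsv[...,1]>100)&(hsv[...,2]>90);m2[:, :160]=0;m2[:,245:]=0;m2[:250]=0
ys,xs=np.where(m2);P=planar(s,xs,ys,.022);q=(np.c_[P,np.full(len(P),.022)]-p)@R
print("teal tool x",q[:,0].min(),q[:,0].max(),"y",q[:,1].min(),q[:,1].max())
go([.5261,.3212,.003],122.9)
E
```

```text
case [534.81884766 326.29473877] (89.75894927978516, 47.74737548828125) 32.995513916015625 tool [-0.01065697 -0.00036893  0.03829218]
teal tool x -0.05457673625546736 -0.019402660581640682 y -0.06545807787952361 -0.03193299913424111
shift [0.0012 0.0007 0.0493] turn rad 0.0000 cur jaw 122.9 pos [0.5274 0.3212 0.0523]
```

Emit:
play_rows --pt "0.001 0 0.015 0 0.06" --pt "0.001 0 0.03 0 0.06" --pt "0.001 0 0.042 0 0.06" --pt "0.001 0 0.048 0 0.06" --pt "0.001 0 0.048 0 0.06"

```text
clock: 3.02
eef_pos: [0.5261, 0.3197, 0.0021]
ee_rot: [-0.0, -0.283, 0.959, 0.0]
force: [0.4, 0.3, -0.3]
finger_gap: 0.0601
```

Emit:
play_rows --pt "0 0 0 0 0.06"

```text
clock: 3.1
eef_pos: [0.5266, 0.3198, 0.003]
ee_rot: [0.001, -0.283, 0.959, 0.0]
force: [0.2, -0.1, 1.3]
finger_gap: 0.0597
```

Now I'll close on the case.

Emit:
play_rows --pt "0 0 0 0 0.04" --pt "0 0 0 0 0.04" --pt "0 0 0 0 0.04" --pt "0 0 0 0 0.04" --pt "0 0 0 0 0.04"

```text
clock: 3.52
eef_pos: [0.5272, 0.3199, 0.0035]
ee_rot: [0.001, -0.283, 0.959, 0.0]
force: [0.1, 0.2, 6.5]
finger_gap: 0.0459
```

```bash
python3 - <<'E'
from h import *
st=ctrl.get_state();s=ctrl.snapshot("wrist");p,R=tool(st);cv2.imwrite("pics/w3.png",s["color"])
C=cloud(s);T=(C-p)@R
for sl in [(slice(255,330),slice(180,240)),(slice(255,330),slice(320,385))]:
    q=T[sl].reshape(-1,3);q=q[(q[:,2]<.05)&(q[:,2]>-.06)]
    print("finger z",np.percentile(q[:,2],[50,90,95,99]))
print(st["finger_gap"],st["force"],p)
E
```

```text
finger z [-0.01908151  0.00430768  0.00460574  0.00514754]
finger z [-0.01622697  0.00420676  0.00452394  0.00498778]
0.04587871485850894 [0.14777242 0.16715502 6.54981865] [0.5271652  0.31990379 0.00349384]
```

View pics/w3.png

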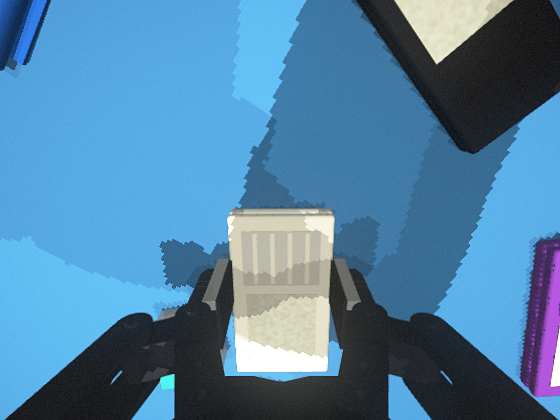

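Emit:
play_rows --pt "0 0 -0.02 0 0.04" --pt "0 0 -0.06 0 0.04" --pt "0 0 -0.1 0 0.04" --pt "0 0 -0.14 0 0.04" --pt "0 0 -0.18 0 0.04"

```text
clock: 3.98
eef_pos: [0.5258, 0.3194, 0.1841]
ee_rot: [0.0, -0.283, 0.959, 0.0]
force: [1.0, 0.1, -0.3]
finger_gap: 0.0458
```

```bash
cat >> h.py <<'E'
# stand
SY=np.radians(16.6); SU=np.array([np.cos(SY),np.sin(SY)]); SV=np.array([-SU[1],SU[0]])
SO=np.array([.5593,-.3532])-.0444*SU+.0003*SV
def shelf(x,y,z):
    "shelf coords (m; y along SV) -> world"
    c,s_=np.cos(.35),np.sin(.35)
    h=SO+SU*(x*c-z*s_)+SV*y
    return np.r_[h,.022+x*s_+z*c]
E
python3 - <<'E'
from h import *
s=ctrl.snapshot("wrist");cv2.imwrite("pics/w4.png",s["color"])
P=shelf(.0392,0,.006);print("P final",P)
go([P[0],P[1],.28],106.6)
t=ctrl.snapshot("top")
for r in ctrl.regions_of("wash_bottle",t)[:2]:
    print(r["conf"],r["box"]); q=cloud(t)[r["mask"]]; 
    for lo,hi in [(.02,.16),(.16,.2),(.2,.26)]:
        k=q[(q[:,2]>lo)&(q[:,2]<hi)]; print(lo,len(k),k[:,:2].min(0) if len(k) else 0,k[:,:2].max(0) if len(k) else 0)
E
```

```text
P final [ 0.54998184 -0.35566482  0.04107783]
shift [ 0.3479 -0.5798 -0.0887] turn rad 0.2833 cur jaw 122.8 pos [0.5288 0.3205 0.1936]
0.55 [313.8, 208.0, 346.9, 235.4]
0.02 562 [ 0.43740272 -0.17252565] [ 0.50367422 -0.1068905 ]
0.16 158 [ 0.45438996 -0.15697911] [ 0.4863667  -0.12239438]
0.2 63 [ 0.46736282 -0.14342471] [ 0.49007775 -0.10219339]
```

View pics/w4.png

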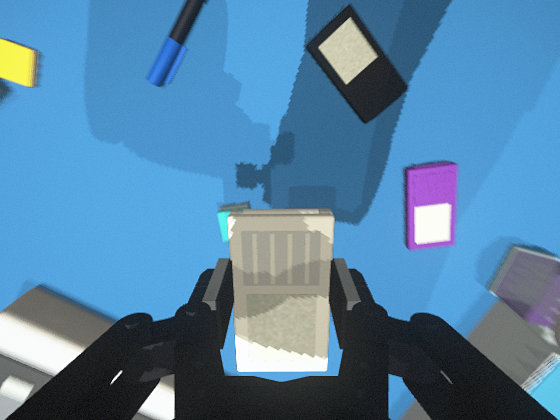

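Emit:
play_rows --pt "0.01 -0.017 -0.03 0.1 0.04" --pt "0.025 -0.042 -0.06 0.15 0.04" --pt "0.043 -0.072 -0.085 0.2 0.04" --pt "0.065 -0.108 -0.09 0.25 0.04" --pt "0.086 -0.143 -0.09 0.28 0.04"

```text
clock: 4.55
eef_pos: [0.5316, 0.1529, 0.2732]
ee_rot: [0.001, -0.145, 0.989, -0.0]
force: [1.6, -0.3, -0.5]
finger_gap: 0.0458
```

```bash
python3 - <<'E'
from h import *
go([.5500,-.3557,.28],106.6)
E
```

```text
shift [ 0.1287 -0.4924 -0.0068] turn rad 0.0020 cur jaw 106.7 pos [0.5316 0.1529 0.2732]
```

Emit:
play_rows --pt "0.01 -0.039 -0.006 0 0.04" --pt "0.02 -0.078 -0.006 0 0.04" --pt "0.03 -0.117 -0.006 0 0.04" --pt "0.04 -0.156 -0.006 0 0.04" --pt "0.05 -0.195 -0.006 0 0.04"

```text
clock: 4.97
eef_pos: [0.5391, -0.0489, 0.2766]
ee_rot: [-0.001, -0.146, 0.989, 0.0]
force: [0.6, 0.2, -0.3]
finger_gap: 0.0459
```

Emit:
play_rows --pt "0.01 -0.039 0 0 0.04" --pt "0.02 -0.078 0 0 0.04" --pt "0.03 -0.117 0 0 0.04" --pt "0.04 -0.156 0 0 0.04" --pt "0.05 -0.195 0 0 0.04"

```text
clock: 5.38
eef_pos: [0.5476, -0.2501, 0.2764]
ee_rot: [-0.001, -0.146, 0.989, 0.001]
force: [0.7, 0.9, -1.4]
finger_gap: 0.0459
```

```bash
python3 - <<'E'
from h import *
go([.5500,-.3557,.20],106.6)
E
```

```text
shift [ 0.0281 -0.1019  0.0762] turn rad 0.0031 cur jaw 106.8 pos [ 0.5476 -0.2501  0.2764]
```

Emit:
play_rows --pt "0.01 -0.035 0.01 0 0.04" --pt "0.018 -0.068 0.04 0 0.04" --pt "0.025 -0.092 0.07 0 0.04" --pt "0.028 -0.102 0.1 0 0.04" --pt "0.028 -0.102 0.126 0.003 0.04"

```text
clock: 5.8
eef_pos: [0.5493, -0.3561, 0.1472]
ee_rot: [-0.001, -0.143, 0.99, 0.001]
force: [0.5, 0.1, -0.7]
finger_gap: 0.0461
```

```bash
python3 - <<'E'
from h import *
ctrl.snapshot("scene");ctrl.snapshot("scene")
t=ctrl.snapshot("wrist");cv2.imwrite("pics/w5.png",t["color"])
s=ctrl.snapshot("scene");cv2.imwrite("pics/s5.png",cv2.resize(s["color"][100:260,100:320],None,fx=3.4,fy=3.4))
go([.5500,-.3557,.075],106.6)
E
```

```text
shift [ 0.0011 -0.0024  0.0764] turn rad 0.0006 cur jaw 106.6 pos [ 0.5505 -0.3532  0.1515]
```

View pics/w5.png

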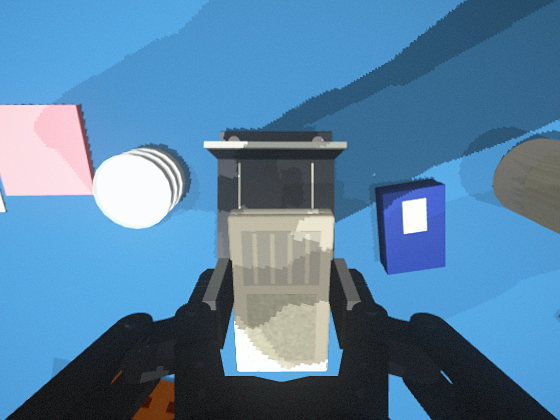

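View pics/s5.png

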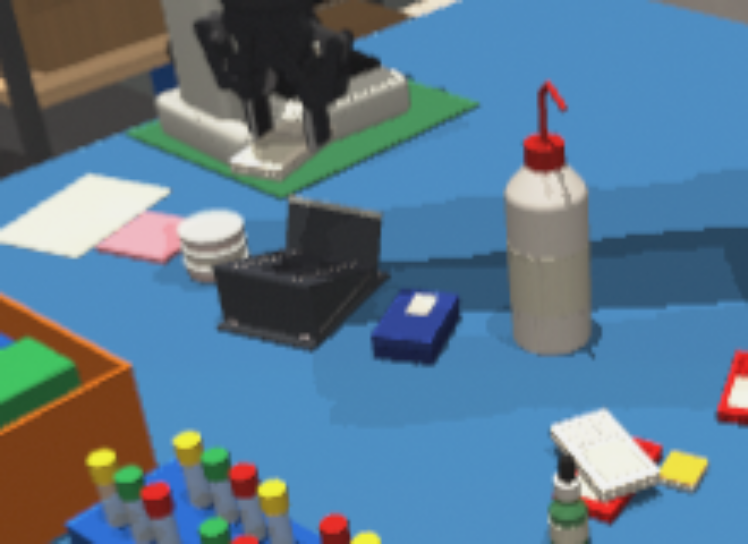

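```bash
python3 - <<'E'
from h import *
st=ctrl.get_state();s=ctrl.snapshot("wrist");p,R=tool(st)
cv2.imwrite("pics/w6.png",cv2.resize(s["color"][120:240,190:370],None,fx=4.4,fy=4.4,interpolation=cv2.INTER_CUBIC))
g=s["color"].astype(int).sum(2)
sub=g[138:156,195:360]; m=(g>420)&(abs(s["color"][...,0].astype(int)-s["color"][...,2])<40);m[:138]=0;m[156:]=0;m[:,:195]=0;m[:,360:]=0
print(m.sum());c,wh,a=rectof(s,m,.0652);print("backstop top",c,wh,a)
r=(c/1000-SO);print("in SU,SV",r@SU,r@SV,"expected U ~",-.046*np.sin(.35)-.0015)
print("tool center in SV",(p[:2]-SO)@SV,(p[:2]-SO)@SU)
E
```

```text
651
backstop top [ 500.33010864 -370.25091553] (96.85636901855469, 2.7937443256378174) -73.31941223144531
in SU,SV -0.016983426321340832 0.00020673472279899639 expected U ~ -0.01727329914295076
tool center in SV 0.0021830263232532816 0.03593117167431317
```

View pics/w6.png

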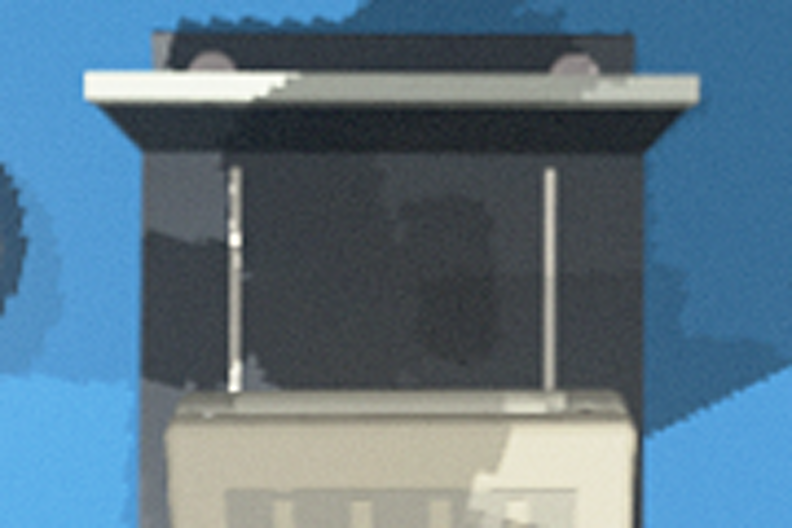

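Emit:
play_rows --pt "0.001 -0.002 0.025 0.001 0.04" --pt "0.001 -0.002 0.05 0.001 0.04" --pt "0.001 -0.002 0.07 0.001 0.04" --pt "0.001 -0.002 0.083 0.001 0.04" --pt "0.001 -0.002 0.088 0.001 0.04"

```text
clock: 6.47
eef_pos: [0.5508, -0.3557, 0.0636]
ee_rot: [-0.0, -0.144, 0.99, 0.0]
force: [-0.1, 0.4, -0.6]
finger_gap: 0.0459
```

Emit:
play_rows --pt "0 0 0 0 0.04" --pt "0 0 0 0 0.04"

```text
clock: 6.63
eef_pos: [0.5514, -0.3567, 0.0658]
ee_rot: [0.001, -0.144, 0.99, -0.001]
force: [0.3, -0.8, -0.5]
finger_gap: 0.0462
```

```bash
python3 - <<'E'
from h import *
p,R=tool();print((p[:2]-SO)@SV,(p[:2]-SO)@SU,p)
s=ctrl.snapshot("scene");cv2.imwrite("pics/s6.png",cv2.resize(s["color"][130:220,150:260],None,fx=6,fy=6,interpolation=cv2.INTER_CUBIC))
E
```

```text
-0.0013675446060082898 0.03585092745789461 [ 0.55141222 -0.35666542  0.06577648]
```

View pics/s6.png

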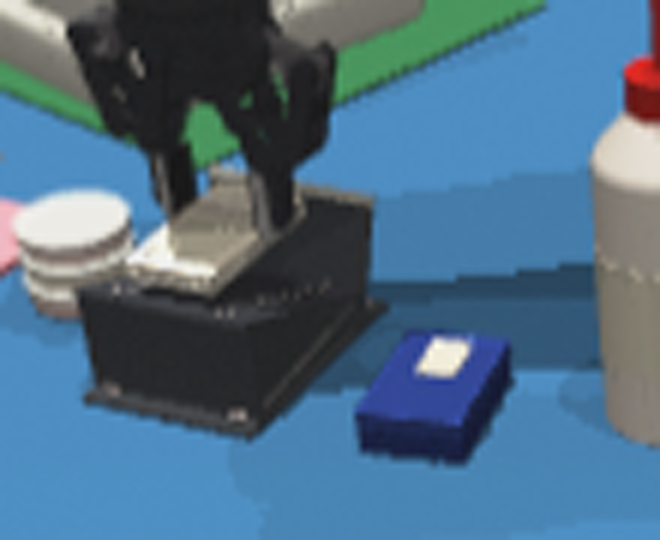

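Emit:
play_rows --pt "0 0.001 0.003 0 0.04" --pt "0 0.001 0.006 0 0.04" --pt "0 0.001 0.009 0 0.04" --pt "0 0.001 0.012 0 0.04" --pt "0 0.001 0.014 0 0.04"

```text
clock: 7.1
eef_pos: [0.5503, -0.3557, 0.0501]
ee_rot: [0.0, -0.144, 0.99, -0.0]
force: [-1.8, -2.3, 4.0]
finger_gap: 0.0457
```

```bash
python3 - <<'E'
from h import *
p,R=tool();print((p[:2]-SO)@SV,(p[:2]-SO)@SU,p,ctrl.get_state()["force"])
s=ctrl.snapshot("wrist");cv2.imwrite("pics/w7.png",s["color"])
E
```

```text
-0.000108226433428871 0.035085218922161016 [ 0.55031865 -0.35567734  0.05014296] [-1.80566233 -2.26914997  4.01420389]
```

View pics/w7.png

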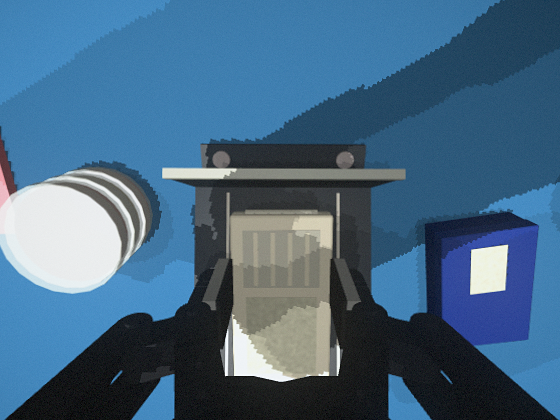

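Emit:
play_rows --pt "0 0 0.002 0 0.04" --pt "0 0 0.004 0 0.04" --pt "0 0 0.006 0 0.04" --pt "0 0 0.008 0 0.04" --pt "0 0 0.009 0 0.04"

```text
clock: 7.57
eef_pos: [0.5503, -0.3552, 0.0406]
ee_rot: [0.0, -0.144, 0.99, 0.0]
force: [-1.4, -0.5, 4.1]
finger_gap: 0.0461
```

```bash
cat > tilt.py <<'E'
from h import *
import sys
def run(name):
    st=ctrl.get_state();s=ctrl.snapshot("wrist");p,R=tool(st)
    print("SV,SU",(p[:2]-SO)@SV,(p[:2]-SO)@SU,p,st["force"],st["finger_gap"])
    cv2.imwrite(f"pics/{name}.png",s["color"])
    C=cloud(s);q=C[215:360,240:325].reshape(-1,3)
    r=q[:,:2]-SO;U=r@SU;V=r@SV
    c,sn=np.cos(.35),np.sin(.35);dz=q[:,2]-.022
    X=U*c+dz*sn;Z=-U*sn+dz*c
    k=(abs(V)<.022)&(Z<.06)&(Z>-.005)
    for x in np.arange(0,.1,.01):
        m=k&(abs(X-x)<.005)
        if m.sum()>20: print("x %.2f Z %.4f n%d"%(x,np.median(Z[m]),m.sum()))
if __name__=="__main__": run(sys.argv[1])
E
python3 tilt.py w8
```

```text
SV,SU 0.00036535768311315 0.03524176517073697 [ 0.55033337 -0.35517877  0.04060479] [-1.40708219 -0.51723468  4.07275366] 0.046115908531509146
x 0.01 Z 0.0122 n592
x 0.02 Z 0.0131 n1781
x 0.03 Z 0.0130 n1778
x 0.04 Z 0.0128 n1786
x 0.05 Z 0.0125 n1801
x 0.06 Z 0.0124 n1800
x 0.07 Z 0.0121 n1802
x 0.08 Z 0.0119 n939
```

View pics/w8.png

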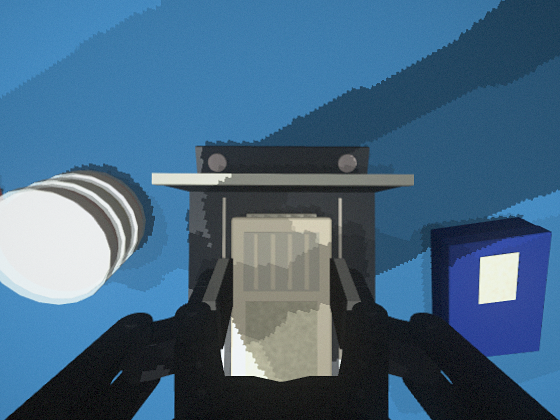

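Emit:
play_rows --pt "0 0 0.001 0 0.04" --pt "0 0 0.001 0 0.048" --pt "0 0 0.001 0 0.052" --pt "0 0 0.001 0 0.056" --pt "0 0 0.001 0 0.06"

```text
clock: 8.03
eef_pos: [0.5502, -0.3549, 0.0395]
ee_rot: [-0.0, -0.144, 0.99, 0.0]
force: [0.3, 0.6, -0.8]
finger_gap: 0.0602
```

```bash
python3 tilt.py w9
```

```text
SV,SU 0.000700558744711763 0.0352105904467039 [ 0.55020773 -0.35486645  0.03952954] [ 0.27553304  0.58419163 -0.80765993] 0.06016871786028275
x 0.01 Z 0.0116 n677
x 0.02 Z 0.0116 n1770
x 0.03 Z 0.0116 n1783
x 0.04 Z 0.0114 n1789
x 0.05 Z 0.0116 n1802
x 0.06 Z 0.0116 n1816
x 0.07 Z 0.0116 n1819
x 0.08 Z 0.0116 n823
```

View pics/w9.png

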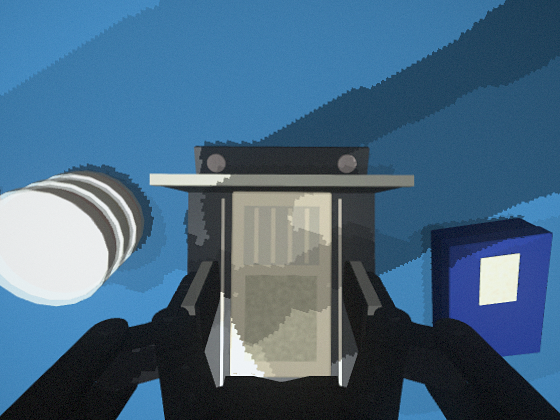

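Case a lies flat against the backstop and centred: the wrist image shows its front edge touching at row 190, and the plane is at Z = 11.6 mm. Next is case b.

Emit:
play_rows --pt "0 0 -0.04 0 0.06" --pt "0 0 -0.08 0 0.065" --pt "0 0 -0.12 0 0.065" --pt "0 0 -0.16 0 0.065" --pt "0 0 -0.2 0 0.065"

```text
clock: 8.5
eef_pos: [0.5501, -0.3549, 0.2419]
ee_rot: [0.0, -0.144, 0.99, 0.0]
force: [0.7, -0.2, -0.2]
finger_gap: 0.065
```

```bash
python3 - <<'E'
from h import *
print(ctrl.get_state()["joint_positions"])
s=ctrl.snapshot("scene");cv2.imwrite("pics/s7.png",cv2.resize(s["color"][130:270,150:330],None,fx=4.4,fy=4.2,interpolation=cv2.INTER_CUBIC))
go([.597,.010,.29],152)
E
```

```text
[-7.72312578e-01  2.79152226e-01  3.11975957e-01  1.60355300e+00
  1.83617658e-04 -1.06154177e+00]
shift [-0.1481  0.3381 -0.041 ] turn rad -0.7930 cur jaw 106.6 pos [ 0.5518 -0.3566  0.2514]
```

View pics/s7.png

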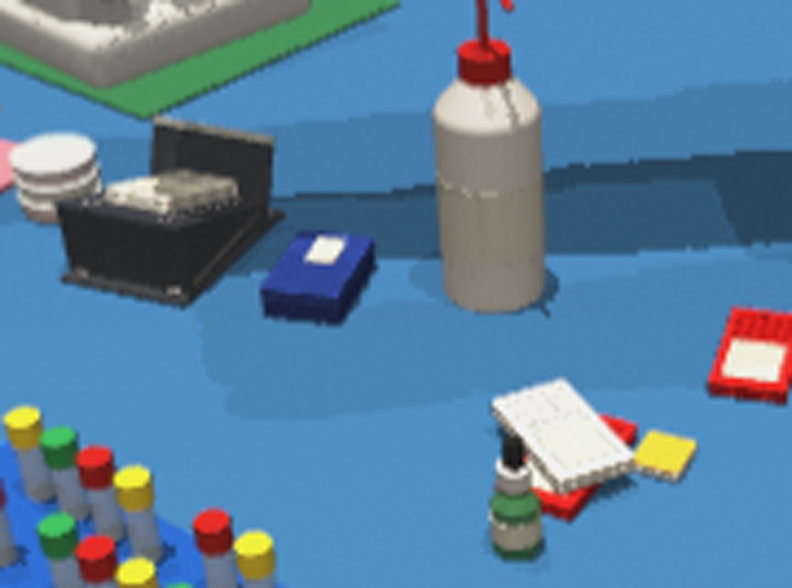

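Emit:
play_rows --pt "-0.012 0.028 -0.025 -0.1 0.065" --pt "-0.028 0.064 -0.035 -0.22 0.065" --pt "-0.044 0.1 -0.04 -0.34 0.065" --pt "-0.06 0.136 -0.04 -0.46 0.065" --pt "-0.075 0.172 -0.04 -0.58 0.065"

```text
clock: 8.97
eef_pos: [0.5734, -0.1674, 0.2803]
ee_rot: [0.0, -0.424, 0.906, -0.0]
force: [0.8, 1.1, -0.1]
finger_gap: 0.0649
```

```bash
python3 - <<'E'
from h import *
go([.597,.010,.25],152)
E
```

```text
shift [-0.1513  0.0957  0.0303] turn rad -0.2075 cur jaw 140.1 pos [ 0.5734 -0.1674  0.2803]
```

Emit:
play_rows --pt "-0.033 0.021 0.0 -0.1 0.065" --pt "-0.066 0.042 0.0 -0.2 0.065" --pt "-0.099 0.063 0.01 -0.207 0.065" --pt "-0.132 0.084 0.02 -0.207 0.065" --pt "-0.151 0.096 0.03 -0.207 0.065"

```text
clock: 9.38
eef_pos: [0.5973, 0.0121, 0.2497]
ee_rot: [0.001, -0.513, 0.858, 0.0]
force: [-0.7, -0.4, 0.4]
finger_gap: 0.0651
```

```bash
python3 - <<'E'
from h import *
for i in range(3): ctrl.snapshot("top")
st=ctrl.get_state();s=ctrl.snapshot("wrist");p,R=tool(st);cv2.imwrite("pics/w10.png",s["color"]);print(p)
E
```

```text
[0.59686322 0.01027584 0.24880528]
```

View pics/w10.png

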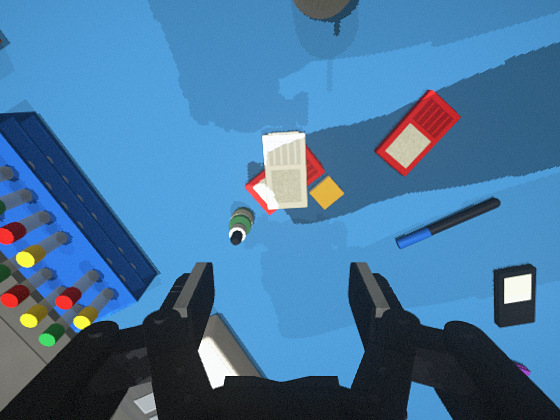

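```bash
python3 - <<'E'
from h import *
st=ctrl.get_state();s=ctrl.snapshot("wrist");p,R=tool(st);I=s["color"]
x0,y0=225,115
cv2.imwrite("pics/w10z.png",cv2.resize(I[y0:y0+110,x0:x0+140],None,fx=5.4,fy=5.4,interpolation=cv2.INTER_CUBIC))
C=cloud(s);sub=C[y0:y0+110,x0:x0+140]
for n in ["white_case_b","urgent_case","coverslips_flat"]:
  for r in ctrl.regions_of(n,s)[:3]:
    b=r["box"]
    z={"white_case_b":.024,"urgent_case":.012,"coverslips_flat":.010}[n]
    print(n,round(r["conf"],2),b,rectof(s,r["mask"],z))
np.savez("w10.npz",mask=r["mask"])
E
```

```text
white_case_b 0.76 [499.9, 263.8, 539.3, 326.8] (array([406.50177002, 301.27233887]), (92.88397216796875, 52.06919860839844), 73.36288452148438)
white_case_b 0.75 [260.0, 133.9, 309.7, 208.8] (array([593.45373535,  12.63094711]), (89.5744857788086, 48.16371154785156), 65.20584869384766)
white_case_b 0.55 [517.7, 365.5, 532.0, 373.4] (array([428.78753662, 424.94094849]), (23.488386154174805, 6.93864107131958), -72.86394309997559)
urgent_case 0.98 [375.4, 92.5, 463.4, 174.8] (array([441.94998169,  46.9233551 ]), (90.42768859863281, 52.86349105834961), 24.24759864807129)
urgent_case 0.96 [245.8, 148.5, 321.2, 212.9] (array([636.37652588,  24.15313721]), (55.46034240722656, 28.49456214904785), 73.73717498779297)
coverslips_flat 0.86 [309.8, 177.3, 347.7, 211.0] (array([563.52856445,  61.05891418]), (33.00457000732422, 32.32844161987305), 13.293403625488281)
```

View pics/w10z.png

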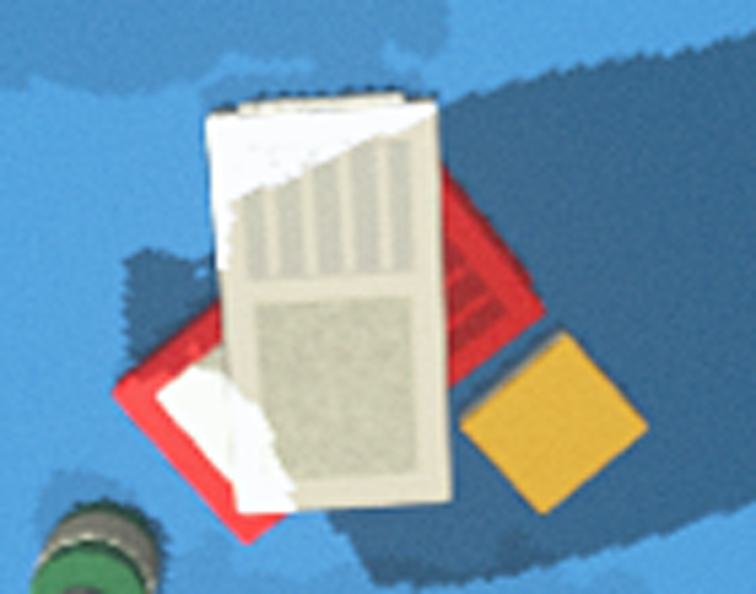

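```bash
python3 - <<'E'
from h import *
st=ctrl.get_state();s=ctrl.snapshot("wrist");p,R=tool(st);print(p)
f=5.4;cv=lambda q:[(225+(a+.5)/f-.5,115+(b+.5)/f-.5) for a,b in q]
b=edgefit(s,cv([(208,115),(437,102),(450,500),(240,513)]),.024);print(b*1000,b.mean(0))
L=(b[0]+b[1]-b[2]-b[3])/2;print(np.linalg.norm(L),np.degrees(np.arctan2(L[1],L[0]))%180)
r=edgefit(s,cv([(115,390),(248,543),(545,308)]),.012);print(r*1000,"center",(r[0]+r[2])/2,"w",np.linalg.norm(r[0]-r[1]),"l",np.linalg.norm(r[1]-r[2]),np.degrees(np.arctan2(*(r[2]-r[1])[::-1]))%180)
go([.5935,.0126,.08],155.2)
E
```

```text
[0.59753173 0.0071408  0.25038234]
[[597.13669386 -38.19298459]
 [554.18031099 -17.99391279]
 [591.07838662  61.02077095]
 [633.80990228  41.45556848]] [0.59405132 0.01157236]
0.0874453494376052 65.12310041867518
[[646.76082032   5.85664194]
 [638.20168211  52.31524136]
 [553.24165177  34.92877886]] center [0.60000124 0.02039271] w 0.047240452019749524 l 0.08672079240334088 11.565486782472988
shift [-0.0028  0.0062  0.1704] turn rad -0.0635 cur jaw 151.6 pos [0.5975 0.0072 0.2504]
```

```bash
python3 - <<'E'
from h import *
go([.5904,.0048,.07],155.2)
E
```

```text
shift [0.0055 0.0052 0.1804] turn rad -0.0635 cur jaw 151.6 pos [0.5975 0.0072 0.2504]
```

Emit:
play_rows --pt "0.0055 0.005 0.04 -0.063 0.064" --pt "0.0055 0.005 0.08 -0.063 0.064" --pt "0.0055 0.005 0.12 -0.063 0.064" --pt "0.0055 0.005 0.16 -0.063 0.064" --pt "0.0055 0.005 0.18 -0.063 0.064"

```text
clock: 10.25
eef_pos: [0.5877, 0.0055, 0.0649]
ee_rot: [-0.002, -0.539, 0.843, 0.002]
force: [-0.8, 0.3, -1.2]
finger_gap: 0.0641
```

```bash
python3 - <<'E'
from h import *
for i in range(3): ctrl.snapshot("top")
st=ctrl.get_state();s=ctrl.snapshot("wrist");p,R=tool(st);cv2.imwrite("pics/w11.png",s["color"]);print(p)
go([.5904,.0048,.015],155.2)
for r in ctrl.regions_of("white_case_b",s)[:3]:
    c,wh,a=rectof(s,r["mask"],.024);print(r["conf"],r["box"],c,wh,a,"tool",R.T@(np.r_[c/1000,.024]-p))
E
```

```text
[0.58914721 0.0054458  0.06889877]
shift [0.0005 0.0002 0.0561] turn rad 0.0003 cur jaw 155.2 pos [0.5907 0.0052 0.0711]
0.87 [238.7, 177.4, 323.1, 309.3] [593.17181396  12.02066422] (90.13250732421875, 48.6229362487793) 65.29779052734375 tool [-0.00768136 -0.00102301  0.04489183]
```

View pics/w11.png

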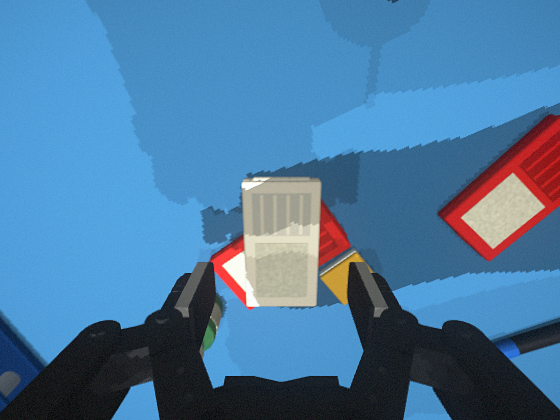

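Emit:
play_rows --pt "0 0 0.018 0 0.062" --pt "0 0 0.034 0 0.062" --pt "0 0 0.048 0 0.062" --pt "0 0 0.056 0 0.062" --pt "0 0 0.056 0 0.062"

```text
clock: 10.92
eef_pos: [0.5906, 0.0056, 0.0142]
ee_rot: [0.0, -0.539, 0.842, -0.0]
force: [-0.1, 0.6, -0.1]
finger_gap: 0.062
```

Emit:
play_rows --pt "0 0 0 0 0.06" --pt "0 0 0 0 0.054" --pt "0 0 0 0 0.05" --pt "0 0 0 0 0.04" --pt "0 0 0 0 0.04"

```text
clock: 11.33
eef_pos: [0.5916, 0.0055, 0.0158]
ee_rot: [0.001, -0.539, 0.842, -0.001]
force: [-0.5, 0.4, 5.9]
finger_gap: 0.0456
```

Emit:
play_rows --pt "0 0 0 0 0.04" --pt "0 0 0 0 0.04"

```text
clock: 11.5
eef_pos: [0.5916, 0.0056, 0.0158]
ee_rot: [0.001, -0.539, 0.842, -0.001]
force: [-0.3, -0.4, 7.0]
finger_gap: 0.0459
```

```bash
python3 - <<'E'
from h import *
st=ctrl.get_state();s=ctrl.snapshot("wrist");p,R=tool(st);cv2.imwrite("pics/w12.png",s["color"]);print(p)
for r in ctrl.regions_of("white_case_b",s)[:2]:
    c,wh,a=rectof(s,r["mask"],.024);print(r["conf"],r["box"],c,wh,a,"tool",R.T@(np.r_[c/1000,.024]-p))
E
```

```text
[0.59157049 0.00557345 0.01576383]
0.64 [225.5, 203.1, 334.3, 366.0] [594.96154785  10.49069595] (90.35028839111328, 47.60728454589844) 65.76808166503906 tool [-0.00589039 -0.00104449 -0.00822955]
```

View pics/w12.png

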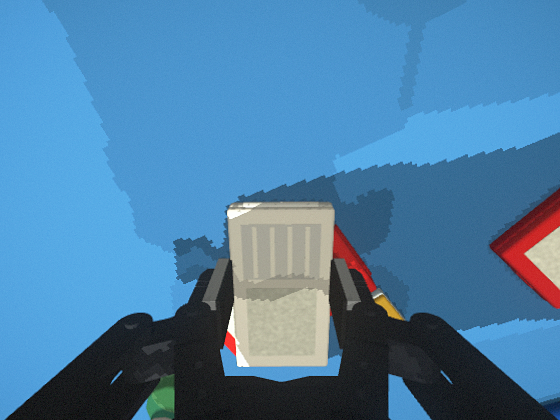

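Emit:
play_rows --pt "0 0 -0.02 0 0.04" --pt "0 0 -0.06 0 0.04" --pt "0 0 -0.1 0 0.04" --pt "0 0 -0.14 0 0.04" --pt "0 0 -0.18 0 0.04"

```text
clock: 12.02
eef_pos: [0.59, 0.0059, 0.1965]
ee_rot: [0.0, -0.539, 0.842, -0.0]
force: [1.4, -0.9, -1.6]
finger_gap: 0.0459
```

Emit:
play_rows --pt "0 0 -0.04 0 0.04" --pt "0 0 -0.08 0.1 0.04" --pt "0 0 -0.085 0.2 0.04" --pt "0 0 -0.085 0.3 0.04" --pt "0 0 -0.085 0.4 0.04"

```text
clock: 12.43
eef_pos: [0.5909, 0.0057, 0.2809]
ee_rot: [0.001, -0.359, 0.933, -0.001]
force: [1.0, 0.6, -1.0]
finger_gap: 0.0456
```

```bash
python3 - <<'E'
from h import *
P=shelf(.0405,0,.018);print("P",P, "TCP final z",P[2]-.0025)
go([P[0],P[1],.285],106.6)
s=ctrl.snapshot("wrist");cv2.imwrite("pics/w13.png",s["color"])
E
```

```text
P [ 0.54720884 -0.35649148  0.05279607] TCP final z 0.050296070033198595
shift [ 0.2751 -0.2396 -0.004 ] turn rad 0.4444 cur jaw 132.1 pos [0.5909 0.0057 0.2809]
```

View pics/w13.png

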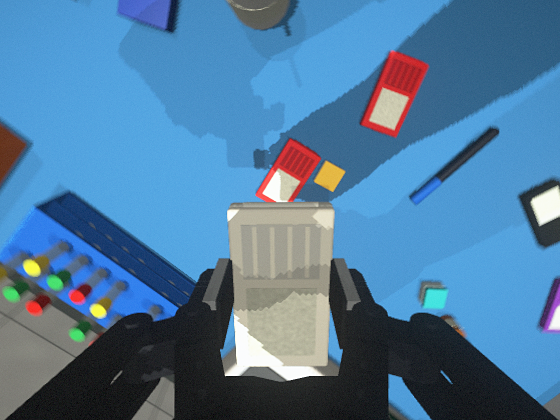

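Emit:
play_rows --pt "0.03 -0.026 -0.004 0.1 0.04" --pt "0.06 -0.052 -0.004 0.2 0.04" --pt "0.09 -0.078 -0.004 0.3 0.04" --pt "0.12 -0.104 -0.004 0.4 0.04" --pt "0.15 -0.13 -0.004 0.444 0.04"

```text
clock: 12.9
eef_pos: [0.5665, -0.1929, 0.2834]
ee_rot: [0.0, -0.146, 0.989, -0.0]
force: [0.1, -0.1, -1.1]
finger_gap: 0.0457
```

```bash
python3 - <<'E'
from h import *
go([.5472,-.3565,.17],106.6)
E
```

```text
shift [ 0.0657 -0.151   0.1134] turn rad 0.0026 cur jaw 106.8 pos [ 0.5665 -0.1929  0.2834]
```

Emit:
play_rows --pt "0.016 -0.036 0.01 0 0.04" --pt "0.032 -0.072 0.025 0 0.04" --pt "0.045 -0.105 0.05 0 0.04" --pt "0.058 -0.134 0.075 0 0.04" --pt "0.065 -0.15 0.1 0.001 0.04"

```text
clock: 13.32
eef_pos: [0.5475, -0.3574, 0.182]
ee_rot: [0.0, -0.147, 0.989, -0.001]
force: [2.0, 0.4, -1.5]
finger_gap: 0.046
```

```bash
python3 - <<'E'
from h import *
for i in range(3): ctrl.snapshot("top")
go([.5472,-.3565,.085],106.6)
p,R=tool();print((p[:2]-SO)@SV)
s=ctrl.snapshot("wrist");cv2.imwrite("pics/w14.png",s["color"])
E
```

```text
shift [ 0.0001 -0.0028  0.0951] turn rad 0.0041 cur jaw 106.8 pos [ 0.5467 -0.3541  0.1801]
0.0024424579647225712
```

View pics/w14.png

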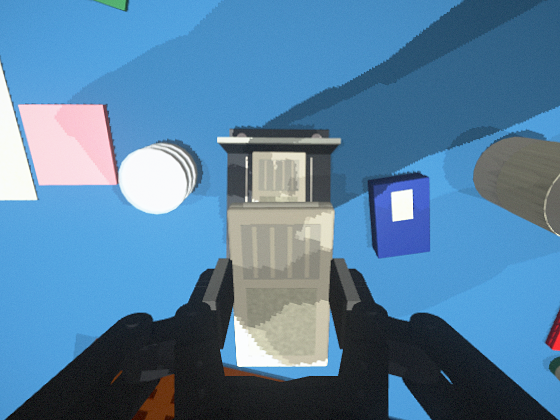

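Emit:
play_rows --pt "0 -0.0025 0.03 0.003 0.04" --pt "0 -0.0025 0.055 0.003 0.04" --pt "0 -0.0025 0.078 0.003 0.04" --pt "0 -0.0025 0.092 0.003 0.04" --pt "0 -0.0025 0.094 0.003 0.04"

```text
clock: 13.93
eef_pos: [0.5489, -0.3544, 0.0873]
ee_rot: [-0.001, -0.146, 0.989, 0.001]
force: [-0.8, 0.1, -1.3]
finger_gap: 0.0459
```

Emit:
play_rows --pt "0 0 0 0 0.04" --pt "0 0 0 0 0.04" --pt "0 0 0 0 0.04"

```text
clock: 14.18
eef_pos: [0.5502, -0.3568, 0.0913]
ee_rot: [0.001, -0.145, 0.989, -0.001]
force: [0.9, 0.7, -1.2]
finger_gap: 0.0455
```

```bash
python3 - <<'E'
from h import *
go([.5472,-.3565,.050],106.6)
p,R=tool();print((p[:2]-SO)@SV)
s=ctrl.snapshot("wrist");cv2.imwrite("pics/w15.png",s["color"])
p,R=tool();print((p[:2]-SO)@SV)
E
```

```text
shift [0.0029 0.0012 0.0413] turn rad 0.0019 cur jaw 106.7 pos [ 0.5502 -0.3568  0.0913]
-0.0011313252805778972
-0.0011021310056525196
```

View pics/w15.png

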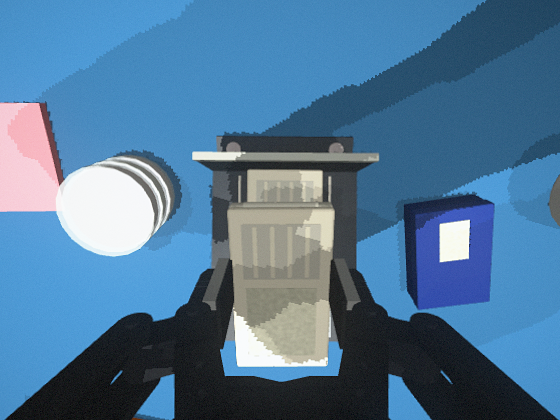

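Emit:
play_rows --pt "0.002 0.001 0.008 0.001 0.04" --pt "0.002 0.001 0.016 0.001 0.04" --pt "0.002 0.001 0.022 0.001 0.04" --pt "0.002 0.001 0.025 0.001 0.04" --pt "0.002 0.001 0.028 0.001 0.04"

```text
clock: 14.65
eef_pos: [0.547, -0.356, 0.061]
ee_rot: [0.0, -0.144, 0.99, -0.0]
force: [-2.7, 0.1, 6.0]
finger_gap: 0.0459
```

Emit:
play_rows --pt "0 0 0.002 0 0.04" --pt "0 0 0.004 0 0.04" --pt "0 0 0.006 0 0.04" --pt "0 0 0.008 0 0.04" --pt "0 0 0.01 0 0.04"

```text
clock: 15.07
eef_pos: [0.5472, -0.3566, 0.0516]
ee_rot: [0.0, -0.144, 0.99, -0.001]
force: [-2.4, -0.5, 5.8]
finger_gap: 0.0458
```

```bash
python3 tilt.py w16
```

```text
SV,SU -4.396965059737635e-05 0.03180362955129777 [ 0.54715547 -0.35655328  0.05163412] [-2.38574699 -0.52053884  5.7549539 ] 0.04576775520439516
x 0.01 Z 0.0245 n507
x 0.02 Z 0.0246 n1778
x 0.03 Z 0.0245 n1773
x 0.04 Z 0.0243 n1783
x 0.05 Z 0.0240 n1789
x 0.06 Z 0.0240 n1814
x 0.07 Z 0.0238 n1802
x 0.08 Z 0.0236 n1032
```

View pics/w16.png

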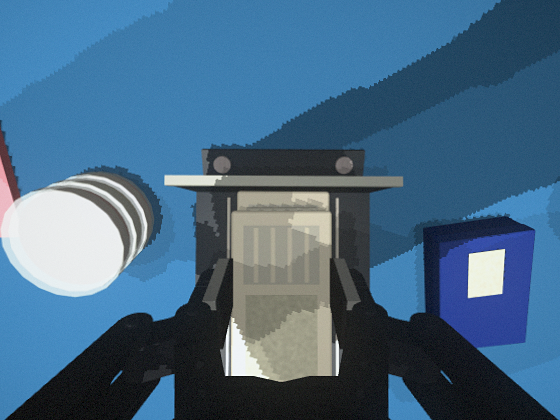

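Nearly flat: the top face is at Z = 24.5 mm at the low end and 23.6 mm at the high end. I'll lower 1 mm more and release.

Emit:
play_rows --pt "0 0 0.001 0 0.04" --pt "0 0 0.001 0 0.048" --pt "0 0 0.001 0 0.052" --pt "0 0 0.001 0 0.056" --pt "0 0 0.001 0 0.06"

```text
clock: 15.53
eef_pos: [0.5468, -0.3555, 0.0495]
ee_rot: [-0.0, -0.145, 0.989, 0.0]
force: [-0.2, 0.8, -0.4]
finger_gap: 0.0596
```

```bash
python3 tilt.py w17
```

```text
SV,SU 0.0010723294073788376 0.03181387898308206 [ 0.54684638 -0.35548057  0.04950804] [-0.20405234  0.82450513 -0.37603276] 0.05963820697230654
x 0.01 Z 0.0236 n593
x 0.02 Z 0.0236 n1819
x 0.03 Z 0.0236 n1826
x 0.04 Z 0.0235 n1792
x 0.05 Z 0.0235 n1827
x 0.06 Z 0.0236 n1833
x 0.07 Z 0.0236 n1839
x 0.08 Z 0.0235 n751
```

View pics/w17.png

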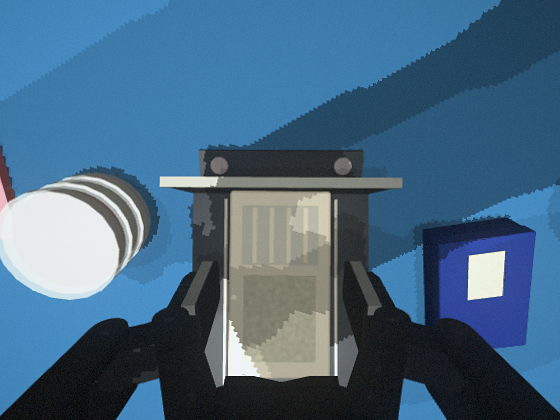

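Emit:
play_rows --pt "0 0 -0.04 0 0.06" --pt "0 0 -0.08 0 0.064" --pt "0 0 -0.12 0 0.064" --pt "0 0 -0.16 0 0.064" --pt "0 0 -0.2 0 0.064"

```text
clock: 16.0
eef_pos: [0.5467, -0.3553, 0.2518]
ee_rot: [0.0, -0.145, 0.989, 0.0]
force: [0.5, -1.2, -0.3]
finger_gap: 0.0641
```

```bash
python3 - <<'E'
from h import *
go([.606,.0215,.28],101.6)
E
```

```text
shift [-0.1646  0.3441 -0.0281] turn rad 0.0878 cur jaw 106.6 pos [ 0.5467 -0.3553  0.2518]
```

Emit:
play_rows --pt "-0.016 0.034 -0.018 0.08 0.064" --pt "-0.032 0.068 -0.028 0.088 0.064" --pt "-0.048 0.102 -0.028 0.088 0.064" --pt "-0.065 0.138 -0.028 0.088 0.064" --pt "-0.082 0.172 -0.028 0.088 0.064"

```text
clock: 16.42
eef_pos: [0.5764, -0.1657, 0.2782]
ee_rot: [0.0, -0.101, 0.995, -0.0]
force: [1.1, -0.0, 0.1]
finger_gap: 0.0639
```

```bash
python3 - <<'E'
from h import *
go([.606,.0215,.22],101.6)
E
```

```text
shift [-0.0665  0.1774  0.0582] turn rad -0.0007 cur jaw 101.6 pos [ 0.5764 -0.1657  0.2782]
```

Emit:
play_rows --pt "-0.014 0.038 0.0 0 0.064" --pt "-0.028 0.076 0.005 0 0.064" --pt "-0.042 0.114 0.02 0 0.064" --pt "-0.056 0.15 0.038 0 0.064" --pt "-0.066 0.177 0.056 0 0.064"

```text
clock: 16.83
eef_pos: [0.6058, 0.0219, 0.222]
ee_rot: [0.001, -0.101, 0.995, 0.0]
force: [0.6, -0.9, 0.8]
finger_gap: 0.0637
```

```bash
python3 - <<'E'
from h import *
for i in range(3): ctrl.snapshot("top")
st=ctrl.get_state();s=ctrl.snapshot("wrist");p,R=tool(st);cv2.imwrite("pics/w18.png",s["color"]);print(p)
hsv=cv2.cvtColor(s["color"],cv2.COLOR_BGR2HSV).astype(int)
for n,z in [("urgent_case",.012),("coverslips_flat",.010),("stain_bottle",.07)]:
  for r in ctrl.regions_of(n,s)[:3]:
    c,wh,a=rectof(s,r["mask"],z); print(n,round(r["conf"],2),r["box"],c,wh,a,"tool",np.round(R.T@(np.r_[c/1000,z]-p),4))
E
```

```text
[0.60453751 0.02167661 0.21998412]
urgent_case 0.76 [260.6, 125.8, 305.8, 210.0] [599.50671387  22.35825348] (90.94307708740234, 49.849334716796875) 13.197748184204102 tool [0.0042 0.0014 0.208 ]
urgent_case 0.62 [0.2, 11.8, 90.6, 110.2] [ 542.65039062 -231.39276123] (84.07330322265625, 67.13166046142578) 25.289705276489258 tool [ 0.1117 -0.2354  0.208 ]
urgent_case 0.57 [317.1, 0.0, 377.3, 69.6] [454.109375    53.72566223] (61.03565979003906, 50.87953186035156) 21.897933959960938 tool [0.1401 0.0618 0.2085]
coverslips_flat 0.8 [310.3, 129.9, 341.5, 159.8] [562.59857178  62.83633423] (31.72623634338379, 30.499509811401367) 13.665200233459473 tool [0.0321 0.0486 0.2101]
stain_bottle 0.72 [276.5, 219.5, 300.6, 258.7] [656.12341309  39.09364319] (45.541446685791016, 22.713645935058594) 11.575704574584961 tool [-0.0545  0.0063  0.1498]
```

View pics/w18.png

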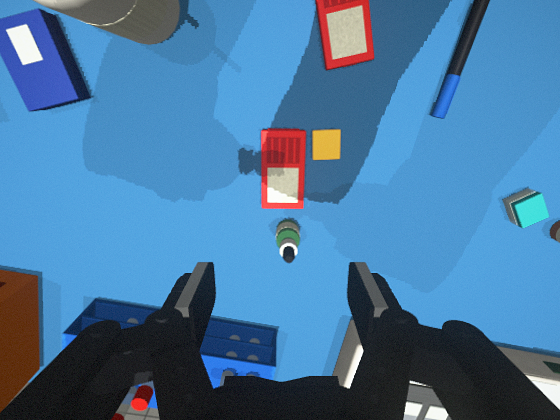

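```bash
python3 - <<'E'
from h import *
st=ctrl.get_state();s=ctrl.snapshot("wrist");p,R=tool(st);print(p)
hsv=cv2.cvtColor(s["color"],cv2.COLOR_BGR2HSV).astype(int)
m=((hsv[...,0]<8)|(hsv[...,0]>172))&(hsv[...,1]>150)&(hsv[...,2]>70);m[:115]=0;m[225:]=0;m[:,:245]=0;m[:,:][:,318:]=0
from scipy.ndimage import binary_opening,label
l,k=label(m);sz=np.bincount(l.ravel());sz[0]=0;m=np.isin(l,np.where(sz>30)[0])
ys,xs=np.where(m);h=cv2.convexHull(np.c_[xs,ys].astype(np.int32)).reshape(-1,2)
P=planar(s,h[:,0],h[:,1],.012);r=cv2.minAreaRect((P*1000).astype(np.float32));print("red",r)
for q in [(287,222),(287,230)]: print("stain",pt(s,*q,0.0))
C=cloud(s)
q=C[215:262,270:305].reshape(-1,3);q=q[q[:,2]>.01]; print("stain xy",q.min(0),q.max(0))
E
```

```text
[0.6058364  0.01804963 0.22281889]
red ((598.7813720703125, 22.633766174316406), (88.70700073242188, 47.19907760620117), 11.210668563842773)
stain [6.66190172e-01 3.75894458e-02 5.55111512e-17]
stain [0.6764805 0.039761  0.       ]
stain xy [0.52538266 0.0011848  0.010375  ] [0.68058246 0.05640335 0.36466474]
```

```bash
python3 - <<'E'
from h import *
go([.6049,.0236,.06],101.4)
E
```

```text
shift [0.     0.0059 0.1629] turn rad 0.0015 cur jaw 101.5 pos [0.6059 0.0179 0.2229]
```

Emit:
play_rows --pt "0 0.003 0.04 0.001 0.064" --pt "0 0.003 0.08 0.001 0.064" --pt "0 0.003 0.12 0.001 0.064" --pt "0 0.003 0.15 0.001 0.064" --pt "0 0.003 0.162 0.001 0.064"

```text
clock: 17.65
eef_pos: [0.6023, 0.0215, 0.0554]
ee_rot: [-0.003, -0.1, 0.995, 0.001]
force: [-0.8, -0.8, -0.8]
finger_gap: 0.0644
```

```bash
python3 - <<'E'
from h import *
for i in range(3): ctrl.snapshot("top")
st=ctrl.get_state();s=ctrl.snapshot("wrist");p,R=tool(st);cv2.imwrite("pics/w19.png",s["color"]);print(p)
hsv=cv2.cvtColor(s["color"],cv2.COLOR_BGR2HSV).astype(int)
m=((hsv[...,0]<8)|(hsv[...,0]>172))&(hsv[...,1]>150)&(hsv[...,2]>70);m[:150]=0;m[330:]=0;m[:,:220]=0;m[:,345:]=0
from scipy.ndimage import label
l,k=label(m);sz=np.bincount(l.ravel());sz[0]=0;m=np.isin(l,np.where(sz>60)[0])
ys,xs=np.where(m);h=cv2.convexHull(np.c_[xs,ys].astype(np.int32)).reshape(-1,2)
P=planar(s,h[:,0],h[:,1],.012);r=cv2.minAreaRect((P*1000).astype(np.float32));print("red",r,"tool",R.T@(np.r_[np.array(r[0])/1000,.012]-p))
go([.6049,.0236,.003],101.4)
E
```

```text
[0.60504127 0.02146093 0.06074315]
red ((598.3887329101562, 22.4852294921875), (88.97099304199219, 47.18659973144531), 11.055217742919922) tool [0.00631864 0.0023234  0.04874297]
shift [0.001  0.0024 0.0593] turn rad 0.0014 cur jaw 101.5 pos [0.6062 0.0214 0.0623]
```

View pics/w19.png

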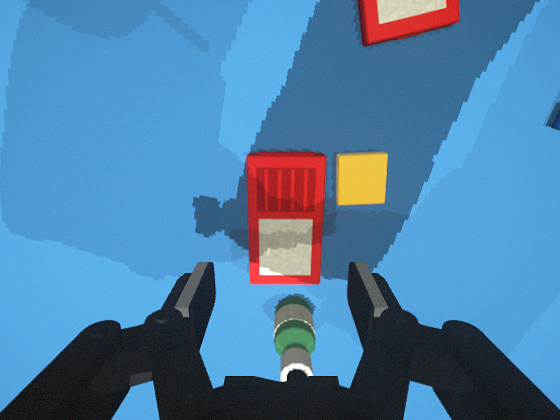

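Emit:
play_rows --pt "0.001 0.002 0.02 0.001 0.062" --pt "0.001 0.002 0.036 0.001 0.062" --pt "0.001 0.002 0.05 0.001 0.062" --pt "0.001 0.002 0.057 0.001 0.062" --pt "0.001 0.002 0.058 0.001 0.062"

```text
clock: 18.27
eef_pos: [0.6042, 0.0236, 0.0028]
ee_rot: [0.001, -0.1, 0.995, -0.0]
force: [0.2, -0.3, -0.2]
finger_gap: 0.062
```

Emit:
play_rows --pt "0 0 0 0 0.06" --pt "0 0 0 0 0.054" --pt "0 0 0 0 0.05" --pt "0 0 0 0 0.04" --pt "0 0 0 0 0.04"

```text
clock: 18.68
eef_pos: [0.6048, 0.0237, 0.0038]
ee_rot: [0.001, -0.1, 0.995, -0.0]
force: [-0.4, -0.7, 6.8]
finger_gap: 0.0461
```

Emit:
play_rows --pt "0 0 0 0 0.04" --pt "0 0 0 0 0.04"

```text
clock: 18.85
eef_pos: [0.6048, 0.0237, 0.0038]
ee_rot: [0.001, -0.1, 0.995, -0.0]
force: [-0.8, -0.5, 5.9]
finger_gap: 0.0461
```

```bash
python3 - <<'E'
from h import *
st=ctrl.get_state();s=ctrl.snapshot("wrist");p,R=tool(st);cv2.imwrite("pics/w20.png",s["color"]);print(p)
hsv=cv2.cvtColor(s["color"],cv2.COLOR_BGR2HSV).astype(int)
m=((hsv[...,0]<8)|(hsv[...,0]>172))&(hsv[...,1]>150)&(hsv[...,2]>70);m[:150]=0;m[:,:215]=0;m[:,345:]=0
ys,xs=np.where(m);print(xs.min(),xs.max(),ys.min(),ys.max())
h=cv2.convexHull(np.c_[xs,ys].astype(np.int32)).reshape(-1,2)
P=planar(s,h[:,0],h[:,1],.012);r=cv2.minAreaRect((P*1000).astype(np.float32));print("red",r,"tool",R.T@(np.r_[np.array(r[0])/1000,.012]-p))
E
```

```text
[0.6047698  0.02368475 0.00378708]
226 336 172 344
red ((598.017578125, 21.955772399902344), (89.50212860107422, 47.13747787475586), 11.397709846496582) tool [ 0.00694028 -0.00036031 -0.00823023]
```

View pics/w20.png

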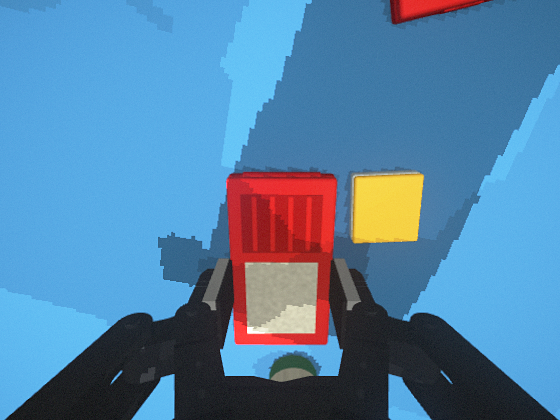

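Red is gripped, with its centre about 6.5 mm to the downhill side of the grip. Lifting.

Emit:
play_rows --pt "0 0 -0.02 0 0.04" --pt "0 0 -0.06 0 0.04" --pt "0 0 -0.1 0 0.04" --pt "0 0 -0.14 0 0.04" --pt "0 0 -0.18 0 0.04"

```text
clock: 19.32
eef_pos: [0.6032, 0.024, 0.1846]
ee_rot: [0.0, -0.1, 0.995, -0.0]
force: [0.0, -0.4, -1.0]
finger_gap: 0.0461
```

Emit:
play_rows --pt "0 0 -0.04 0 0.04" --pt "0 0 -0.08 -0.05 0.04" --pt "0 0 -0.1 -0.09 0.04" --pt "0 0 -0.1 -0.09 0.04"

```text
clock: 19.65
eef_pos: [0.6053, 0.0236, 0.2889]
ee_rot: [0.004, -0.146, 0.989, -0.001]
force: [0.8, -0.7, -0.5]
finger_gap: 0.0461
```

```bash
python3 - <<'E'
from h import *
P=shelf(.0535,0,.030);print("P",P, "TCP final z",P[2]-.0022,"SU target",(P[:2]-SO)@SU)
go([P[0],P[1],.285],106.6)
s=ctrl.snapshot("wrist");cv2.imwrite("pics/w21.png",s["color"])
E
```

```text
P [ 0.55496845 -0.35417824  0.06852621] TCP final z 0.06632621408428802 SU target 0.03996950591367122
shift [ 0.1572 -0.3472  0.004 ] turn rad 0.0027 cur jaw 106.8 pos [0.6053 0.0236 0.2889]
```

View pics/w21.png

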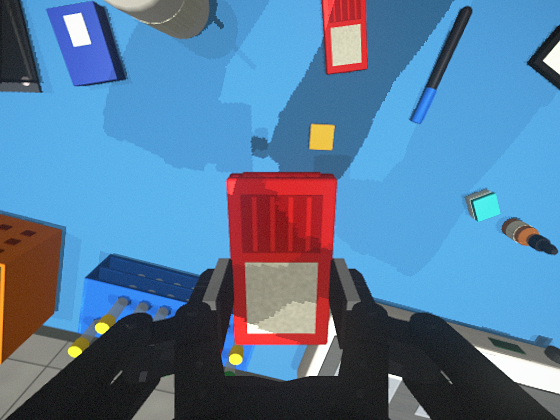

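Emit:
play_rows --pt "0.016 -0.036 0 0 0.04" --pt "0.032 -0.072 0 0 0.04" --pt "0.048 -0.107 0 0 0.04" --pt "0.064 -0.142 0 0 0.04" --pt "0.08 -0.177 0 0.002 0.04"

```text
clock: 20.12
eef_pos: [0.5765, -0.1699, 0.2804]
ee_rot: [-0.001, -0.143, 0.99, 0.001]
force: [1.4, 0.7, -1.1]
finger_gap: 0.0458
```

```bash
python3 - <<'E'
from h import *
go([.555,-.3542,.17],106.6)
E
```

```text
shift [ 0.0727 -0.1708  0.1102] turn rad -0.0021 cur jaw 106.5 pos [ 0.5765 -0.1699  0.2804]
```

Emit:
play_rows --pt "0.016 -0.037 0 0 0.04" --pt "0.032 -0.074 0.01 0 0.04" --pt "0.048 -0.11 0.03 0 0.04" --pt "0.062 -0.145 0.05 0 0.04" --pt "0.073 -0.17 0.08 0 0.04"

```text
clock: 20.53
eef_pos: [0.5554, -0.3539, 0.2031]
ee_rot: [0.0, -0.142, 0.99, -0.001]
force: [0.4, 0.1, 0.1]
finger_gap: 0.0459
```

```bash
python3 - <<'E'
from h import *
for i in range(4): ctrl.snapshot("top")
go([.555,-.3542,.10],106.6)
p,R=tool();print((p[:2]-SO)@SV)
E
```

```text
shift [ 0.0005 -0.0041  0.1009] turn rad -0.0037 cur jaw 106.4 pos [ 0.5547 -0.3505  0.2009]
0.003619168027441772
```

Emit:
play_rows --pt "0 -0.003 0.03 -0.003 0.04" --pt "0 -0.003 0.06 -0.003 0.04" --pt "0 -0.003 0.085 -0.003 0.04" --pt "0 -0.003 0.096 -0.003 0.04" --pt "0 -0.003 0.1 -0.003 0.04"

```text
clock: 21.15
eef_pos: [0.5564, -0.3518, 0.1019]
ee_rot: [-0.001, -0.146, 0.989, 0.001]
force: [-0.5, -0.4, -0.2]
finger_gap: 0.046
```

Emit:
play_rows --pt "0 0 0 0 0.04" --pt "0 0 0 0 0.04" --pt "0 0 0 0 0.04"

```text
clock: 21.4
eef_pos: [0.5579, -0.3543, 0.1059]
ee_rot: [0.001, -0.145, 0.989, -0.001]
force: [1.0, 0.4, 0.3]
finger_gap: 0.0455
```

```bash
python3 - <<'E'
from h import *
go([.555,-.3542,.0663],106.6)
p,R=tool();print((p[:2]-SO)@SV)
s=ctrl.snapshot("wrist");cv2.imwrite("pics/w22.png",s["color"])
E
```

```text
shift [0.0028 0.001  0.0396] turn rad 0.0016 cur jaw 106.7 pos [ 0.5579 -0.3543  0.1059]
-0.000916649334484137
```

View pics/w22.png

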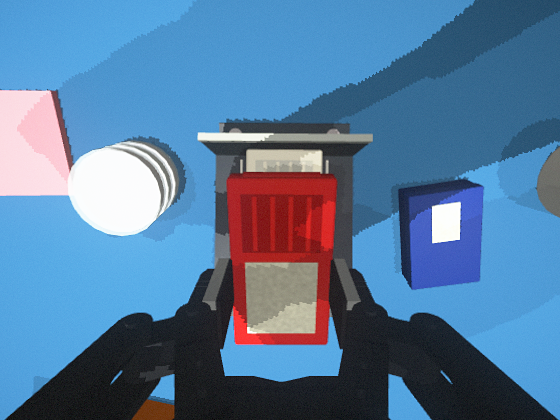

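Emit:
play_rows --pt "0.002 0.001 0.008 0.001 0.04" --pt "0.002 0.001 0.016 0.001 0.04" --pt "0.002 0.001 0.022 0.001 0.04" --pt "0.002 0.001 0.025 0.001 0.04" --pt "0.002 0.001 0.028 0.001 0.04"

```text
clock: 21.87
eef_pos: [0.5546, -0.3536, 0.0757]
ee_rot: [0.0, -0.144, 0.99, -0.0]
force: [-2.2, -1.8, 9.5]
finger_gap: 0.0458
```

Emit:
play_rows --pt "0 0 0.002 0 0.04" --pt "0 0 0.004 0 0.04" --pt "0 0 0.006 0 0.04" --pt "0 0 0.007 0 0.04" --pt "0 0 0.008 0 0.04"

```text
clock: 22.28
eef_pos: [0.5549, -0.3543, 0.0689]
ee_rot: [0.0, -0.144, 0.99, -0.001]
force: [-3.3, -1.3, 9.1]
finger_gap: 0.046
```

```bash
python3 tilt.py w23
```

```text
SV,SU -6.566528989943383e-05 0.039890375204039985 [ 0.55491138 -0.35426378  0.06887356] [-3.33896397 -1.30194035  9.10611767] 0.04596536283668605
x 0.03 Z 0.0411 n1697
x 0.04 Z 0.0401 n1778
x 0.05 Z 0.0390 n1781
x 0.06 Z 0.0382 n1776
x 0.07 Z 0.0372 n1744
x 0.08 Z 0.0362 n1738
x 0.09 Z 0.0351 n1721
```

View pics/w23.png

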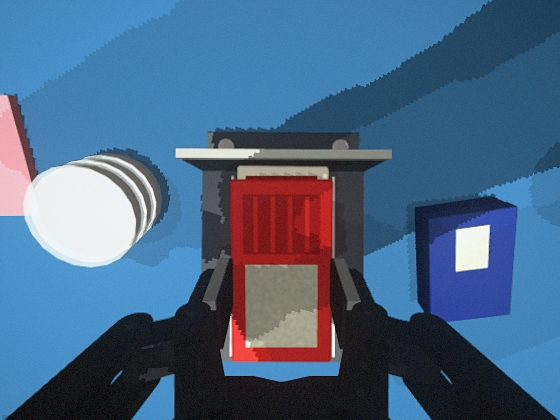

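Emit:
play_rows --pt "0 0 0.001 0 0.04" --pt "0 0 0.002 0 0.04" --pt "0 0 0.003 0 0.04" --pt "0 0 0.003 0 0.04"

```text
clock: 22.67
eef_pos: [0.5547, -0.3545, 0.0657]
ee_rot: [0.0, -0.144, 0.99, -0.001]
force: [-3.6, -0.7, 7.5]
finger_gap: 0.0459
```

```bash
python3 tilt.py w24
```

```text
SV,SU -0.0002134365671000376 0.039592662663782106 [ 0.55466829 -0.35449044  0.06574616] [-3.58578895 -0.68115611  7.45241335] 0.04591931933934486
x 0.02 Z 0.0365 n85
x 0.03 Z 0.0364 n1776
x 0.04 Z 0.0362 n1825
x 0.05 Z 0.0359 n1816
x 0.06 Z 0.0359 n1795
x 0.07 Z 0.0357 n1817
x 0.08 Z 0.0356 n1829
x 0.09 Z 0.0353 n1335
```

Emit:
play_rows --pt "0 0 0.0005 0 0.04" --pt "0 0 0.0005 0 0.048" --pt "0 0 0.0005 0 0.052" --pt "0 0 0.0005 0 0.056" --pt "0 0 0.0005 0 0.06"

```text
clock: 23.13
eef_pos: [0.5545, -0.353, 0.0636]
ee_rot: [-0.0, -0.145, 0.989, 0.0]
force: [0.6, -0.3, -0.1]
finger_gap: 0.0599
```

```bash
python3 tilt.py w25
```

```text
SV,SU 0.0012552199664970791 0.039835951239131404 [ 0.55448186 -0.35301349  0.06356366] [ 0.63752655 -0.25999758 -0.14251785] 0.0598678938831912
x 0.02 Z 0.0355 n169
x 0.03 Z 0.0356 n1862
x 0.04 Z 0.0355 n1781
x 0.05 Z 0.0355 n1849
x 0.06 Z 0.0356 n1838
x 0.07 Z 0.0355 n1846
x 0.08 Z 0.0355 n1850
x 0.09 Z 0.0352 n417
```

View pics/w25.png

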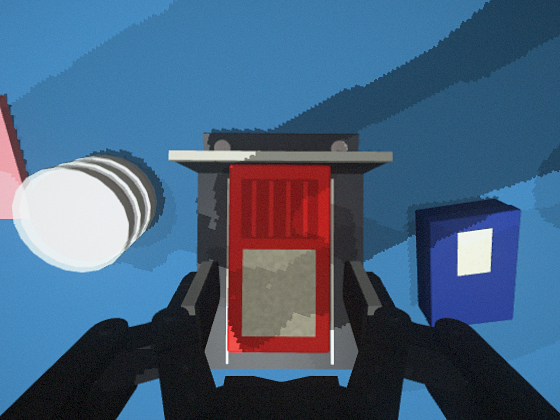

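Red is flat on top and against the backstop. I'll back off and check.

Emit:
play_rows --pt "0 0 -0.03 0 0.06" --pt "0 0 -0.07 0 0.06" --pt "0 0 -0.11 0 0.06" --pt "-0.02 0 -0.14 0 0.06" --pt "-0.04 0 -0.15 0 0.06"

```text
clock: 23.6
eef_pos: [0.5943, -0.3432, 0.2207]
ee_rot: [0.003, -0.144, 0.99, -0.003]
force: [0.7, -0.6, 0.7]
finger_gap: 0.0601
```

Emit:
play_rows --pt "0 0 0 0 0.06" --pt "0 0 0 0 0.06" --pt "0 0 0 0 0.06" --pt "0 0 0 0 0.06"

```text
clock: 23.93
eef_pos: [0.5919, -0.3417, 0.2124]
ee_rot: [-0.001, -0.144, 0.99, 0.001]
force: [-0.9, 0.6, 0.2]
finger_gap: 0.0599
```

```bash
python3 - <<'E'
from h import *
t=ctrl.snapshot("top");cv2.imwrite("pics/top2.png",t["color"])
s=ctrl.snapshot("scene");cv2.imwrite("pics/s9.png",cv2.resize(s["color"][130:270,150:330],None,fx=4.4,fy=4.2,interpolation=cv2.INTER_CUBIC))
w=ctrl.snapshot("wrist");cv2.imwrite("pics/w26.png",w["color"])
hsv=cv2.cvtColor(w["color"],cv2.COLOR_BGR2HSV).astype(int)
m=((hsv[...,0]<8)|(hsv[...,0]>172))&(hsv[...,1]>150)&(hsv[...,2]>70)
C=cloud(w);r=C[...,:2]-SO;U=r@SU;V=r@SV;dz=C[...,2]-.022
X=U*np.cos(.35)+dz*np.sin(.35);Z=-U*np.sin(.35)+dz*np.cos(.35)
k=m&(X>-.01)&(X<.12)&(abs(V)<.05)&(Z>.03)&(Z<.05)
q=np.c_[X[k],V[k]]*1000;print(k.sum(),cv2.minAreaRect(q.astype(np.float32)),np.percentile(q,[.5,99.5],axis=0))
# white edges below
hs=(hsv[...,1]<90)&(hsv[...,2]>120)&(X>.005)&(X<.1)&(abs(V)<.03)&(Z<.03)&(Z>.001)
q=np.c_[X[hs],V[hs],Z[hs]]*1000
if len(q):print("white",len(q),np.percentile(q,[2,50,98],axis=0))
C=cloud(t)
for n in ["oil_bottle","stain_bottle","wash_bottle","dish_stack","slide_pack","marker","coverslips_tall","coverslips_flat"]:
    for g in ctrl.regions_of(n,t)[:2]:
        P=C[g["mask"]];P=P[P[:,2]<.3]
        if len(P)<5: continue
        zt=np.percentile(P[:,2],80);Q=P[abs(P[:,2]-zt)<.008]
        rect=cv2.minAreaRect((Q[:,:2]*1000).astype(np.float32));print(n,round(g["conf"],2),np.round(rect[0],1),round(rect[2],1))
E
```

```text
3666 ((43.917457580566406, -0.15594482421875), (47.881412506103516, 88.05005645751953), 89.95694732666016) [[  1.08125187 -23.98220604]
 [ 87.80707048  23.64062471]]
white 77 [[ 21.44595226 -29.78127462   1.08113837]
 [ 88.50485542   3.83649408  16.3838744 ]
 [ 89.10571602  29.39220139  28.18802715]]
oil_bottle 0.58 [ 564.8 -350.7] 18.2
oil_bottle 0.42 [602.1 359.3] 84.3
stain_bottle 0.51 [666.6  42.8] 20.2
wash_bottle 0.73 [ 470.  -140.8] 36.6
dish_stack 0.49 [ 583.5 -442.5] 46.0
slide_pack 0.58 [ 542.4 -230.1] 25.5
marker 0.84 [445.5 173. ] 88.1
marker 0.66 [ 554.9 -338.5] 17.1
coverslips_tall 0.57 [ 584.2 -444.1] 38.1
coverslips_tall 0.52 [582.6 299.6] 41.6
coverslips_flat 0.65 [559.5  62.2] 14.3
```

View pics/w26.png

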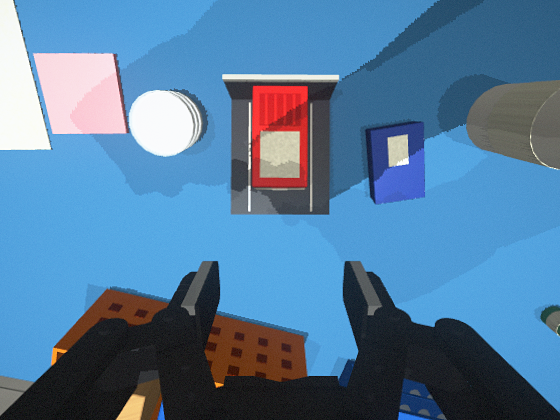

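View pics/s9.png

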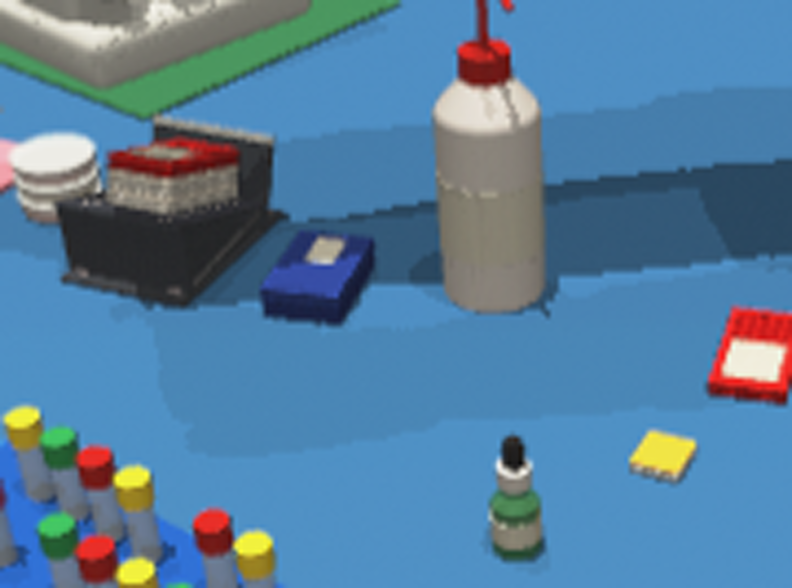

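View pics/top2.png

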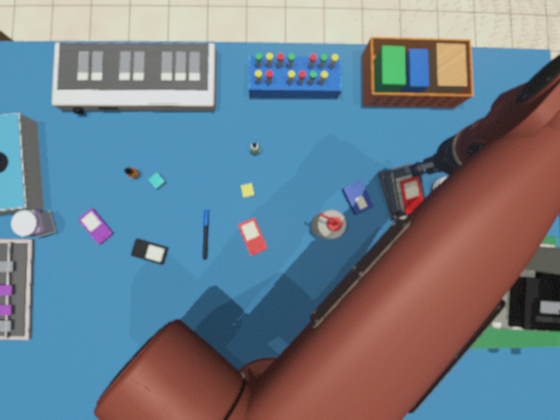

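The red case's top face is centred at shelf (43.9, −0.2) mm with no measurable skew. The stack is neat, and the bystanders I can see are where they were. Handing in.

```bash
python3 -c "
from rig import ctrl
print(ctrl.hand_in(), ctrl.get_state()['clock'])"
```

```text
the job is handed in; nothing more can be done
the job is handed in; nothing more can be done
```

All three slide cases are on the stand in one stack, labels up: white a at the bottom, white b in the middle, red urgent case on top. I handed the job in at about 24 s of the 72 s allowed.

**How the cases went on:** I gripped each case by its long sides and pressed its uphill end gently onto the slope until it tilted flat in the fingers. The highest force I read while pressing was about 10 N. After release each case slid about 3–5 mm to the backstop.

**Last checks on the stack:**
- **Position:** The red case's top face is centred at shelf x = 43.9 mm (44 expected), 0.2 mm off mid-width. It has no measurable skew.
- **Flatness:** The top faces read 11.6, 23.6 and 35.5 mm off the shelf, even along their length, against the nominal 12, 24 and 36 mm.
- **White cases:** After the red case went on they could only be checked by eye. The last pictures show their edges in line below it.

**Everything else on the bench:**
- **Agreed with the first picture:** All the listed items except the dish stack were within about 2 mm of where they started, which is the limit of the overhead camera.
- **Did not agree:** The arm half hid the dish stack in the last overhead picture, so its reading there was off by about 29 mm. The wrist and scene views show it standing where it was. A few detector hits on the stand were also false and I ignored them.

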